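# Load the missing reagent cartridge and lay the retaining bar

### The arm

A 6-joint arm with a two-finger parallel gripper is mounted at the origin on the work surface. World frame = base frame: x ahead of the robot, y to its left, z up, the work surface at z = 0. Lengths are in m, angles in rad, forces in N, time in s.
With the tool pointing down it reaches from about 0.3 to 0.775 m from the base axis. Payload 14.6 kg.
Tool frame: the origin (TCP) lies midway between the tips of the shut fingers; the grasp point (between the pads) lies 19 mm behind it (grasp_offset is the distance from the TCP to the grasp point, in m); z points along the fingers, y is the line along which they close (so a half turn about z gives the same grasp; the last joint's range is limited). The gripper opens to 94 mm and grips with 3 to 60 N. Pads are 16 mm wide; open, the fingers measure 119 mm over their backs; the gripper's body (75 mm by 177 mm) begins 78 mm behind the grasp point.
Start: joints at [1.239, 0.3, 1.521, -0, 1.321, -0.067], TCP at [0.144, 0.531, 0.205] pointing down, gripper open.
Joint ranges: [-3.03, 3.03], [-0.79, 2.21], [0.23, 2.52], [-1.04, 4.18], [0, 3.07], [-2.55, 2.55]. Speed limits (rad/s): [2.22, 2.22, 2.57, 3.14, 3.14, 3.14].

### API

Orientations are given as [roll, pitch, yaw] about the fixed x, y, z axes, in that order (R = Rz(yaw) Ry(pitch) Rx(roll)).
In Python, from station import * gives the robot as it stands. The module is installed in compiled form; this text tells all that it offers.
- The arm moves only by the tool send_rows, never from a script. Its argument "rows" is a list of rows, each an object of numbers: "dx", "dy", "dz": the shift along the tool's x, y, z in mm; "roll": the turn about the tool's z in degrees; "jaw": the closure, from -1 (fully open) to 1 (shut). In form: [{"dx": .., "dy": .., "dz": .., "roll": .., "jaw": ..}, ...]. A call has 1 to 12 rows; each row shifts and turns the commanded pose from where the row before left it, along the tool's axes as they then stand; what a row does not reach is not made up. A row lasts 1/12 s, in which the tool goes at most 41.7 mm and 7.16 degrees, less where a joint would pass 70% of its speed; a pose out of reach is approached as far as the arm can. A call is refused whole if a number of a shift passes 41.7 or a number of a turn 7.16, either way. A call with a gripper value outside its range is refused whole. The fingers move at their own pace and stop on an object; "force" is the grip in N (left out, the last holds). Time passes only in rows, so rows that do not move let the fingers close. It gives the time, the measured TCP pose, the force, the opening and the grip force at its end, in the units of the state.
- get_obs(): the state, without advancing time (a new reading comes with each control period).
- camera(name): name is "scene" or "side" or "wrist"; returns a dict with "frame" (480x640x3 uint8, red, green, blue), "z_map" (480x640 float32, m along the optical axis (not along the pixel's ray), 0 where there is no reading), "camera_matrix" (3x3 intrinsics, pixels), "D" ([k1, k2, p1, p2, k3] as OpenCV has them; the pictures are not rectified), "rvec" (rotation vector, rad) and "tvec" (3), from world to camera coordinates, as OpenCV has them. Camera axes: x right, y down, z forward; pixel columns grow to the right and rows downward; lengths in m; the calibration is good to about 2 mm. A picture is of the moment at which its call begins.
- hand_in(): hands the job in; it is judged then, once.
The state is a dict: "time_s": time; "qpos": joint angles; "joint_vel": joint speeds; "tau": joint torques, N m; "ee_pos": TCP position; "eef_rot": TCP orientation; "force": force on the tool from outside, world axes, zero at the start; "moment": the same for the moment, N m; "grip_width": finger opening in m; "grip_force": force on a finger pad.
Only numpy, scipy, OpenCV 4.12 (cv2) and the standard library are available. Lean on these libraries where they do the work, as an engineer would, in place of code of your own. Each camera call takes 0.05 s, during which the arm holds its last target. There are 200 camera calls.

### The job

Take the orange-topped cartridge out of the sloping rack and lower it gently into the empty place between the packed blue-topped cartridges in the loading tray, upright and fully down, without shifting its neighbours. Then gently lay the steel retaining bar with the red grip across the tray's two end posts, flat in both saddles and centred. Leave the grey-topped cartridge in the rack and everything else where it is.

Things in the scene. Friction and masses are not known exactly. Their poses are not given: they have to be found in the camera images.
- fresh_mid (a point): The cartridge to load: 30 x 44 x 80 mm (x, y, z), white with orange top and label, 110-220 g. Starts in one of the two bays of the sloping rack, leaning with it. Point at its centre; x through its 30 mm thickness, y along its 44 mm width, z up its height towards the orange top. A half turn about z makes no difference.
- spent_mid (a point): A used cartridge of the same shape and size with grey top and grey label, in the other bay of the sloping rack, leaning alike; to be left there. Point at its centre, same axes.
- rack: Fixed blue rack, base 120 x 190 x 8 mm; origin under its centre, z up. Two bays, at y = -45 and 45 mm. A cartridge in a bay leans 0.47 rad from vertical, top towards -x (roughly the robot), on a sloped ledge and a 36 mm wide back plate reaching 62 mm up its lower face; 12 mm high guides stand 2 mm beside its foot. It comes out along its own z; above the guides its sides are free.
- tray: Fixed tray, origin under its centre, z up. Five places in a row along y, 33 mm apart; one of the inner three is empty. Floor top at z = 6, side walls to z = 24, 52 mm apart (x). Aluminium end posts at y = -91 and 91 mm, 14 mm thick (y), 56 mm wide; their flat tops at z = 90 mm are saddles 32 mm wide (x) between lips 10 mm high. Seated cartridges reach z = 86 mm.
- gap_floor (a point): Green label on the tray floor, middle of the empty place; point on the floor top, z up, x along the row (the way a seated cartridge's 30 mm thickness lies), y across it (its 44 mm width). The gap is about 36 mm, so about 3 mm is free on either side; neighbours stand up to 1 mm off their places.
- bar_grip (a point): Retaining bar, 220 g: steel, 24 x 220 x 10 mm (x, y, z), with a red upright grip on its middle, 14 mm thick (x), 60 mm long (y), rising from 10 to 44 mm above the bar's underside. Starts flat on the table beyond the tray. Point on the bar's centre, 30 mm above its underside; z up. A half turn about z makes no difference.
- cart_a_mid (a point): Reagent cartridge, 30 x 44 x 80 mm (its own x, y, z), white with a blue top, 160 g, loose, standing in the loading tray; not to be shifted. Point at its centre, z up its height.
- cart_b_mid (a point): Reagent cartridge, 30 x 44 x 80 mm (its own x, y, z), white with a blue top, 160 g, loose, standing in the loading tray; not to be shifted. Point at its centre, z up its height.
- cart_c_mid (a point): Reagent cartridge, 30 x 44 x 80 mm (its own x, y, z), white with a blue top, 160 g, loose, standing in the loading tray; not to be shifted. Point at its centre, z up its height.
- cart_d_mid (a point): Reagent cartridge, 30 x 44 x 80 mm (its own x, y, z), white with a blue top, 160 g, loose, standing in the loading tray; not to be shifted. Point at its centre, z up its height.
- screen: Fixed clear splash screen between the sloping rack and the tray: upright pane 150 x 6 mm (x, y), 150 mm tall with a red top edge, on a foot 150 x 30 x 8 mm; origin under its centre, z up. An obstacle.
- bottle_mid (a point): Loose amber bottle with red cap, 56 mm diameter, 150 mm tall, bystander; point at its centre.
- tube_rack_mid (a point): Loose blue microtube rack, 66 x 120 x 45 mm (tubes to 55 mm), bystander; point at its centre.
- tip_box_mid (a point): Loose blue pipette-tip box with lid, 84 x 122 x 68 mm, bystander; point at its centre.
Not all that is in view belongs to the job. Of the things that look like the part that bears bar_grip, take the one that is farthest to the robot's left at the start.

How it is judged:
On the way, in this order (a step that is already met when the one before it is completed fails the run):
1. the orange cartridge stands fully down in the gap in the tray, upright and in line with its neighbours (x of fresh_mid in the frame of gap_floor between -0.006 and 0.006 m and y of fresh_mid in the frame of gap_floor between -0.006 and 0.006 m and z of fresh_mid in the frame of gap_floor between 0.036 and 0.0435 m and angle between fresh_mid's own z axis and vertical below 0.06 rad and angle between the x axis of fresh_mid and the x axis of gap_floor, either way round below 0.1 rad), for 0.2 s.
2. the bar lies across both posts in their saddles (x of bar_grip in the frame of tray between -0.006 and 0.006 m and y of bar_grip in the frame of tray between -0.012 and 0.012 m and z of bar_grip in the frame of tray between 0.117 and 0.1235 m and angle between bar_grip's own z axis and vertical below 0.04 rad and angle between the y axis of bar_grip and the y axis of tray, either way round below 0.05 rad), for 0.2 s.
At the end, for the whole second after the job is handed in: Orange cartridge down in the gap (centre within 6 mm, height 4 mm, upright within 0.06 rad, in line within 0.1 rad); bar in both saddles (within 6 mm across, 12 mm along, height 3 mm, level within 0.04 rad, in line within 0.05 rad); all released (all of step 1 and all of step 2); the robot touches nothing.
It fails at once if the cartridge or the bar is dropped or rammed into place: it comes down on the tray faster than a fall of about 13 mm ((linear speed of fresh above 0.5 m/s and horizontal distance between fresh_mid and gap_floor below 0.02 m and z of fresh_mid in the frame of gap_floor below 0.13 m) or (linear speed of bar above 0.5 m/s and horizontal distance between bar_grip and tray below 0.03 m and z of bar_grip in the frame of tray below 0.15 m)).
It fails at once if a cartridge standing in the tray is shifted more than 5 mm or tipped (distance of any of cart_a_mid, cart_b_mid, cart_c_mid, cart_d_mid from where it was at the start of the episode above 0.005 m or angle between any of cart_a_mid, cart_b_mid, cart_c_mid, cart_d_mid's own z axis and vertical above 0.1 rad).
It fails at once if the used grey cartridge is moved more than 10 mm (distance of spent_mid from where it was at the start of the episode above 0.01 m).
It fails at once if the bottle, tube rack or tip box is moved more than 20 mm (distance of any of bottle_mid, tube_rack_mid, tip_box_mid from where it was at the start of the episode above 0.02 m).
It also fails if it takes over 58 s, if anything falls off the work surface, if the arm or the gripper's body presses on something with over 40 N, if the wrist force passes 120 N, or if a joint passes its speed limit or range.

## Working session

There is one attempt and no reset: what is moved stays moved. The work goes in short steps, Python scripts to look and compute and a tool call to move; the robot and the scene stay as the last step left them, time stands still between calls to the robot, and variables do not carry over. Pictures are saved under pics/ and viewed, at most 10 in all, crops included, and the job is handed in when it is done.

Besides the shell and the picture viewer there is one more tool, called after "Call:" by a JSON object that holds its "fn" and its "kwargs". send_rows: Moves the arm, as the interface text tells. Its arguments: {"type":"object","properties":{"rows":{"type":"array"},"force":{"type":"number"}},"required":["rows"]}

```bash
mkdir -p pics
cat > h.py <<'E'
from station import *
import numpy as np, cv2
from scipy.spatial.transform import Rotation as Ro
def cam(n):
    c=camera(n); c['K']=np.array(c['camera_matrix']);c['Dd']=np.array(c['D'],float)
    c['R']=cv2.Rodrigues(np.array(c['rvec'],float))[0];c['t']=np.array(c['tvec'],float).reshape(3);return c
def cloud(c):
    v,u=np.mgrid[:480,:640]
    p=cv2.undistortPoints(np.stack([u,v],-1).reshape(-1,1,2).astype(float),c['K'],c['Dd']).reshape(480,640,2)
    z=c['z_map'][...,None]; P=np.concatenate([p*z,z],-1)
    return (P-c['t'])@c['R']   # world
def ray(c,uv,h):
    p=cv2.undistortPoints(np.array(uv,float).reshape(-1,1,2),c['K'],c['Dd']).reshape(-1,2)
    d=np.c_[p,np.ones(len(p))]@c['R'];o=-c['R'].T@c['t']
    return o+d*((h-o[2])/d[:,2])[:,None]
E
python3 - <<'E'
from h import *
import pickle
o=get_obs();print(o)
C={n:cam(n) for n in("scene","side","wrist")}
pickle.dump(C,open('c0.pkl','wb'))
for n in C:
    cv2.imwrite(f'pics/{n}0.png',C[n]['frame'][...,::-1]);print(n,-C[n]['R'].T@C[n]['t'],C[n]['R'][2], (C[n]['z_map']>0).mean())
E
```

```text
{'time_s': 0.0, 'qpos': array([ 1.23939907e+00,  3.00456175e-01,  1.52156771e+00, -1.00910021e-05,
        1.32068212e+00, -6.66083764e-02]), 'joint_vel': array([ 0.00123009,  0.00059065,  0.00028493, -0.00012079,  0.00191275,
       -0.00012077]), 'tau': array([ 2.98172645e-04, -5.31803012e+01, -3.52734768e+01,  7.08395010e-02,
        2.43634649e-02, -7.12231008e-05]), 'ee_pos': array([0.14386548, 0.53058917, 0.20490017]), 'eef_rot': array([-3.14048112e+00, -6.43511259e-05,  2.87680624e+00]), 'force': array([ 0.5398002 ,  0.69071265, -0.14381695]), 'moment': array([0.03818141, 0.03500789, 0.02197063]), 'grip_force': 0.0, 'grip_width': 0.09391058705379823}
scene [ 0.91195616 -0.10667286  0.76370779] [-0.50688305  0.16232455 -0.84659336] 0.9957975260416667
side [-0.02457381 -0.75137098  0.71083644] [ 0.47100231  0.67697064 -0.56556837] 0.99583984375
wrist [0.07280027 0.54865496 0.38377182] [ 0.24755202 -0.06930396 -0.96639275] 0.996015625
```

View pics/scene0.png

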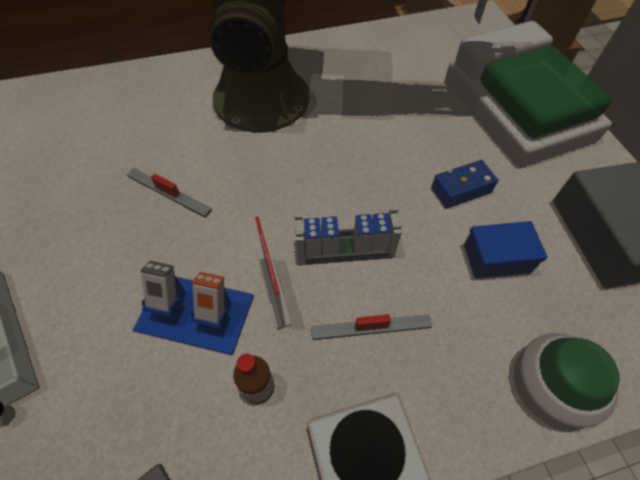

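View pics/side0.png

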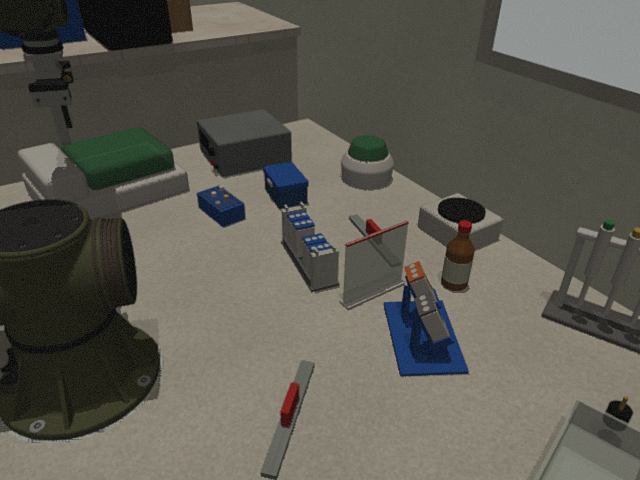

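The scene picture shows two red-gripped bars, at (168,190) and (372,324). Image right is the robot's left (+y), so the bar at (372,324) is the one meant; it also lies beyond the tray. Orange cartridge is at (208,300), grey at (158,288), the green gap label at (345,243) and the screen at (270,270). I'll confirm the bar in a crop and measure.

Run:
```python
from h import *
import pickle
C=pickle.load(open('c0.pkl','rb'))
f=C['scene']['frame'];crop=f[150:420,110:450];cv2.imwrite('pics/crop0.png',cv2.resize(crop[...,::-1],(755,600),interpolation=cv2.INTER_CUBIC))
for n in('scene','side'):
    c=C[n];h=cv2.cvtColor(c['frame'],cv2.COLOR_RGB2HSV);P=cloud(c)
    H,S,V=h[...,0],h[...,1].astype(int),h[...,2].astype(int)
    M={'red':((H<4)|(H>174))&(S>150)&(V>90),'orange':(H>=5)&(H<14)&(S>150)&(V>120),'blue':(H>108)&(H<125)&(S>120)&(V>60),'green':(H>55)&(H<85)&(S>90)}
    for k,m in M.items():
        nn,l,st,ce=cv2.connectedComponentsWithStats(m.astype(np.uint8))
        for i in range(1,nn):
            if st[i,4]<25: continue
            p=P[l==i];p=p[np.isfinite(p).all(1)]
            print(n,k,ce[i].round(0),st[i,4],'mean',p.mean(0).round(3),'lo',np.percentile(p,3,axis=0).round(3),'hi',np.percentile(p,97,axis=0).round(3))
```

```text
scene red [163. 181.] 115 mean [ 0.258 -0.259  0.05 ] lo [ 0.232 -0.279  0.041] hi [ 0.271 -0.241  0.046]
scene red [258. 225.] 35 mean [ 0.491 -0.092  0.15 ] lo [ 0.475 -0.093  0.148] hi [ 0.506 -0.09   0.152]
scene red [275. 286.] 43 mean [ 0.609 -0.09   0.15 ] lo [ 0.596 -0.092  0.148] hi [ 0.621 -0.088  0.152]
scene red [373. 319.] 214 mean [0.671 0.061 0.051] lo [0.66  0.035 0.042] hi [0.677 0.089 0.047]
scene red [245. 362.] 244 mean [ 0.714 -0.157  0.15 ] lo [ 0.703 -0.168  0.148] hi [ 0.724 -0.146  0.152]
scene orange [208. 280.] 154 mean [ 0.555 -0.193  0.123] lo [ 0.537 -0.212  0.115] hi [ 0.569 -0.174  0.128]
scene blue [465. 180.] 749 mean [0.428 0.358 0.047] lo [0.394 0.307 0.043] hi [0.456 0.42  0.048]
scene blue [364. 225.] 179 mean [0.506 0.098 0.094] lo [0.481 0.085 0.084] hi [0.521 0.116 0.088]
scene blue [381. 223.] 181 mean [0.512 0.13  0.093] lo [0.487 0.118 0.084] hi [0.527 0.149 0.088]
scene blue [330. 227.] 177 mean [0.493 0.035 0.094] lo [0.467 0.021 0.084] hi [0.508 0.051 0.088]
scene blue [312. 229.] 175 mean [0.482 0.004 0.086] lo [ 0.46  -0.011  0.083] hi
[... 1551 characters left out ...]
45.] 1732 mean [ 0.521 -0.265  0.013] lo [ 0.461 -0.341  0.005] hi [ 0.615 -0.151  0.057]
side blue [412. 306.] 38 mean [ 0.577 -0.175  0.011] lo [ 0.542 -0.203  0.005] hi [ 0.592 -0.162  0.049]
side blue [423. 338.] 50 mean [ 0.534 -0.255  0.012] lo [ 0.497 -0.285  0.005] hi [ 0.548 -0.237  0.059]
side green [115. 154.] 3273 mean [0.247 0.587 0.116] lo [0.157 0.517 0.077] hi [0.352 0.698 0.122]
side green [368. 147.] 639 mean [0.831 0.306 0.104] lo [0.798 0.276 0.079] hi [0.879 0.354 0.116]
side green [160. 165.] 102 mean [0.336 0.531 0.083] lo [0.308 0.526 0.07 ] hi [0.366 0.538 0.101]
side green [609. 224.] 81 mean [ 0.841 -0.358  0.21 ] lo [ 0.812 -0.374  0.014] hi [ 1.194 -0.201  0.226]
```

View pics/crop0.png

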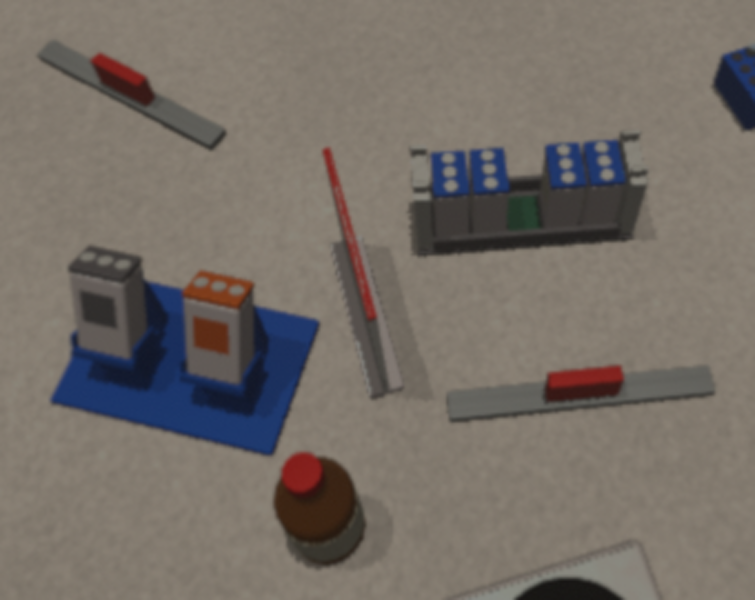

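The enlarged crop confirms it: the bar to take has its red grip at crop (584,383), y≈+0.06. The other, at crop (122,79), is at y≈-0.26, so it's the decoy. Next I move the wrist camera over the tray.

Call:
{"fn": "send_rows", "kwargs": {"rows": [{"dx": -32, "dy": -25, "dz": -5, "jaw": -1}, {"dx": -32, "dy": -25, "dz": -5, "jaw": -1}, {"dx": -32, "dy": -25, "dz": -5, "jaw": -1}, {"dx": -32, "dy": -25, "dz": -5, "jaw": -1}, {"dx": -32, "dy": -25, "dz": -5, "jaw": -1}, {"dx": -32, "dy": -25, "dz": -5, "jaw": -1}, {"dx": -32, "dy": -25, "dz": -5, "jaw": -1}, {"dx": -32, "dy": -25, "dz": -5, "jaw": -1}, {"dx": -32, "dy": -25, "dz": -5, "jaw": -1}, {"dx": -32, "dy": -25, "dz": -5, "jaw": -1}, {"dx": -32, "dy": -25, "dz": -5, "jaw": -1}, {"dx": -32, "dy": -25, "dz": -5, "jaw": -1}]}}

```text
invalid input at $.rows[0]: expected keys dx, dy, dz, roll, jaw
```

Call:
{"fn": "send_rows", "kwargs": {"rows": [{"dx": -26, "dy": -18, "dz": -10, "jaw": -1}, {"dx": -26, "dy": -18, "dz": -10, "jaw": -1}, {"dx": -25, "dy": -18, "dz": -10, "jaw": -1}, {"dx": 0, "dy": 0, "dz": 0, "jaw": -1}]}}

```text
invalid input at $.rows[0]: expected keys dx, dy, dz, roll, jaw
```

Run:
```python
from h import *
import pickle
o=get_obs();print(o['time_s'],o['ee_pos'],o['eef_rot'],o['qpos'])
c=cam('wrist');pickle.dump(c,open('w1.pkl','wb'));cv2.imwrite('pics/w1.png',c['frame'][...,::-1])
```

```text
0.15 [0.1438797  0.5306478  0.20503084] [-3.14075199e+00 -6.46584527e-05  2.87674965e+00] [ 1.23940026e+00  3.00323697e-01  1.52143060e+00  8.88399804e-06
  1.32068146e+00 -6.65552877e-02]
```

View pics/w1.png

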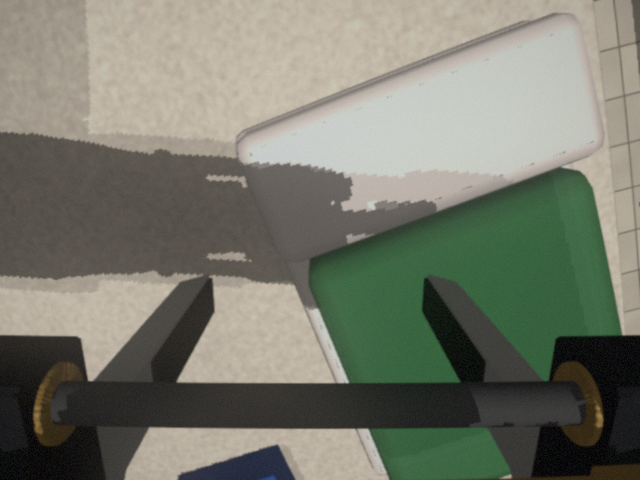

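The moves were refused because "roll" is a required key; this picture is just the view from the start pose, with the fingers at (180,380) and (460,380). Resending.

Call:
{"fn": "send_rows", "kwargs": {"rows": [{"dx": -32, "dy": -25, "dz": -5, "roll": 0, "jaw": -1}, {"dx": -32, "dy": -25, "dz": -5, "roll": 0, "jaw": -1}, {"dx": -32, "dy": -25, "dz": -5, "roll": 0, "jaw": -1}, {"dx": -32, "dy": -25, "dz": -5, "roll": 0, "jaw": -1}, {"dx": -32, "dy": -25, "dz": -5, "roll": 0, "jaw": -1}, {"dx": -32, "dy": -25, "dz": -5, "roll": 0, "jaw": -1}, {"dx": -32, "dy": -25, "dz": -5, "roll": 0, "jaw": -1}, {"dx": -32, "dy": -25, "dz": -5, "roll": 0, "jaw": -1}, {"dx": -32, "dy": -25, "dz": -5, "roll": 0, "jaw": -1}, {"dx": -32, "dy": -25, "dz": -5, "roll": 0, "jaw": -1}, {"dx": -32, "dy": -25, "dz": -5, "roll": 0, "jaw": -1}, {"dx": -32, "dy": -25, "dz": -5, "roll": 0, "jaw": -1}]}}

```text
time_s: 1.2
ee_pos: [0.4368, 0.1388, 0.2658]
eef_rot: [3.141, 0.0, 2.877]
force: [0.4, -0.2, 0.2]
grip_width: 0.0937
grip_force: 0.0
```

Call:
{"fn": "send_rows", "kwargs": {"rows": [{"dx": -26, "dy": -18, "dz": -10, "roll": 0, "jaw": -1}, {"dx": -26, "dy": -18, "dz": -10, "roll": 0, "jaw": -1}, {"dx": -25, "dy": -18, "dz": -10, "roll": 0, "jaw": -1}, {"dx": 0, "dy": 0, "dz": 0, "roll": 0, "jaw": -1}, {"dx": 0, "dy": 0, "dz": 0, "roll": 0, "jaw": -1}]}}

```text
time_s: 1.62
ee_pos: [0.4967, 0.0676, 0.2952]
eef_rot: [-3.142, -0.0, 2.875]
force: [-0.1, 1.3, -0.1]
grip_width: 0.0942
grip_force: 0.0
```

```bash
cat > seg.py <<'E'
from h import *
def seg(c,ks,amin=25,show=True):
    h=cv2.cvtColor(c['frame'],cv2.COLOR_RGB2HSV);P=cloud(c);ok=c['z_map']>0
    H,S,V=h[...,0],h[...,1].astype(int),h[...,2].astype(int)
    M={'red':((H<4)|(H>174))&(S>150)&(V>90),'orange':(H>=5)&(H<14)&(S>150)&(V>120),'blue':(H>108)&(H<125)&(S>120)&(V>60),'green':(H>55)&(H<85)&(S>90)}
    out=[]
    for k in ks:
        nn,l,st,ce=cv2.connectedComponentsWithStats(M[k].astype(np.uint8))
        for i in range(1,nn):
            if st[i,4]<amin: continue
            p=P[(l==i)&ok];zt=np.median(p[:,2])
            cn=cv2.findContours((l==i).astype(np.uint8),cv2.RETR_EXTERNAL,cv2.CHAIN_APPROX_NONE)[0][0].reshape(-1,2)
            out.append((k,ce[i],zt,p,cn))
            if show: print(k,ce[i].round(),st[i,4],'med',np.median(p,0).round(4))
    return out
def rect(c,cn,h):
    q=ray(c,cn,h)[:,:2]
    (x,y),(a,b),t=cv2.minAreaRect((q*1000).astype(np.float32));return np.round([x,y,a,b,t],1)
E
python3 - <<'E'
from seg import *
import pickle
o=get_obs();print(o['time_s'],o['ee_pos'],o['eef_rot'],o['qpos'])
c=cam('wrist');pickle.dump(c,open('w1.pkl','wb'));cv2.imwrite('pics/w1b.png',c['frame'][...,::-1])
for k,ce,z,p,cn in seg(c,['red','blue','green'],150):
    print(rect(c,cn,.086),rect(c,cn,.006),rect(c,cn,.044))
E
```

```text
1.6167 [0.49667714 0.06757816 0.29523558] [-3.14154757e+00 -3.19642635e-04  2.87459254e+00] [ 6.21153177e-02  1.34903684e-01  1.51396039e+00  6.08316493e-05
  1.49304564e+00 -1.24168563e+00]
red [354. 344.] 501 med [0.6663 0.0611 0.0434]
blue [586.  44.] 4203 med [0.4206 0.3515 0.0443]
blue [397. 190.] 559 med [0.5004 0.1404 0.0854]
blue [351. 178.] 203 med [0.4802 0.0978 0.0854]
blue [272. 200.] 354 med [0.4797 0.0265 0.0857]
blue [292. 199.] 365 med [0.4835 0.045  0.0857]
blue [256. 198.] 277 med [0.4743 0.0127 0.0856]
blue [600. 227.] 6272 med [0.5946 0.3301 0.0672]
blue [ 65. 277.] 5202 med [ 0.5162 -0.2446  0.008 ]
blue [131. 314.] 442 med [ 0.576  -0.1865  0.0079]
blue [ 38. 314.] 202 med [ 0.5364 -0.2647  0.0431]
blue [117. 335.] 213 med [ 0.582  -0.1878  0.0502]
[642.3  63.1  51.2  11.4  79.5] [686.9  58.5  61.8  13.7  79.5] [665.7  60.7  56.8  12.6  79.5]
[421.4 329.3  57.8  95.7   6. ] [420.5 379.5  69.8 115.4   6. ] [421.  355.6  64.1 106.1   6. ]
[503.6 131.7  28.1  42.3  77.6] [519.7 141.2  33.9  51.   77.6] [512.  136.7  31.1  46.9  77.6]
[482.  102.6  28.   11.4  81.9]
[... 192 characters left out ...]
 [498.3  33.9  15.5  48.7  78.2] [492.4  38.1  14.2  44.7  78.2]
[476.6  10.4  14.6  35.5  80.9] [487.1  -5.1  17.6  42.8  80.9] [482.1   2.2  16.1  39.3  80.9]
[586.9 319.3  83.5  79.9  80. ] [620.1 367.5 100.7  96.4  80. ] [604.3 344.6  92.6  88.6  80. ]
[ 509.7 -196.4  124.7   78.    60.1] [ 527.  -254.5  150.4   94.1   60.1] [ 518.8 -226.9  138.2   86.5   60.1]
[ 554.2 -143.7   37.7   23.5    7.4] [ 580.7 -190.9   45.4   28.3    7.4] [ 568.1 -168.5   41.7   26.     7.4]
[ 532.4 -236.3   24.4   40.    73.2] [ 554.3 -302.6   29.5   48.2   73.2] [ 543.9 -271.1   27.1   44.3   73.2]
[ 575.8 -169.    21.3   44.9   66.4] [ 606.8 -221.4   25.7   54.2   66.4] [ 592.1 -196.5   23.7   49.8   66.4]
```

View pics/w1b.png

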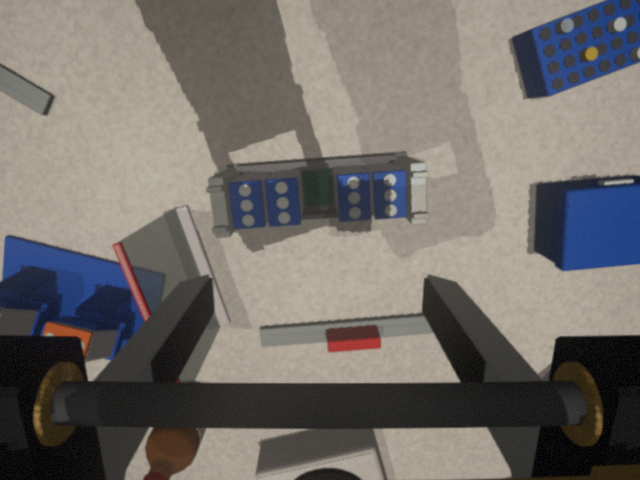

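The wrist picture shows the tray with blue tops at about (247,203), (283,200), (353,195) and (391,194), the gap around (318,188), the bar grip at (354,340), the screen edge on the left at (130,280), and the rack at the left edge. Next: precise tray and bar geometry.

Run:
```python
from seg import *
import pickle
cs={'w':pickle.load(open('w1.pkl','rb')),'s':pickle.load(open('c0.pkl','rb'))['scene']}
for n,c in cs.items():
    P=cloud(c);h=cv2.cvtColor(c['frame'],cv2.COLOR_RGB2HSV)
    reg=(P[...,0]>.42)&(P[...,0]<.57)&(P[...,1]>-.06)&(P[...,1]<.2)
    top=reg&(abs(P[...,2]-.0855)<.004)
    bl=((h[...,0]>105)&(h[...,0]<128)&(h[...,1]>90)).astype(np.uint8)
    bl=cv2.morphologyEx(bl,cv2.MORPH_CLOSE,np.ones((5,5) if n=='w' else (3,3)))
    a=np.deg2rad(-13.2)  # guess tray yaw
    m=(top&(bl>0))
    pts=P[m]
    # tray yaw by grouping along row
    for it in range(3):
        ex=np.array([np.cos(a),np.sin(a)]);ey=np.array([-np.sin(a),np.cos(a)])
        v=pts[:,:2]@ey; s=np.sort(v); cut=s[:-1][np.diff(s)>.0012]
        edges=np.r_[-1,cut+1e-6,1]; G=[pts[(v>e0)&(v<=e1)] for e0,e1 in zip(edges[:-1],edges[1:])];G=[g for g in G if len(g)>60]
        cen=np.array([[(np.percentile(g[:,:2]@e,1)+np.percentile(g[:,:2]@e,99))/2 for e in(ex,ey)] for g in G])
        if len(cen)>=2: a-=np.polyfit(cen[:,1],cen[:,0],1)[0]*1
    print(n,'yaw',a,'n',[len(g) for g in G]);print((cen*1000).round(1));
    for g in G: print([np.percentile(g[:,:2]@ey,q).round(4) for q in(1,99)],[np.percentile(g[:,:2]@ex,q).round(4) for q in(1,99)])
    # posts (z~.09, lips .1)
    p=P[reg&(P[...,2]>.0885)&(P[...,2]<.104)&(bl==0)][:,:2]
    for sgn in(0,1):
        vv=p@ey;mid=np.median(cen[:,1]); q=p[(vv>mid+.05) if sgn else (vv<mid-.05)]
        if len(q): print('post',len(q),np.percentile(q@ey,[3,97]).round(4),np.percentile(q@ex,[2,98]).round(4))
    # bar
    reg2=(P[...,0]>.6)&(P[...,0]<.74)&(P[...,1]>-.1)&(P[...,1]<.22)
    b=P[reg2&(P[...,2]>.0065)&(P[...,2]<.013)][:,:2]
    r=P[reg2&(P[...,2]>.038)&(P[...,2]<.05)&((h[...,0]<6)|(h[...,0]>172))&(h[...,1]>130)]
    print('bar',cv2.minAreaRect((b*1000).astype(np.float32)),len(b),'grip',cv2.minAreaRect((r[:,:2]*1000).astype(np.float32)),len(r),np.median(r[:,2]))
```

```text
w yaw -0.19341126095963826 n [981, 1037, 938, 1003]
[[469.   94.7]
 [469.  127.6]
 [468.7 193. ]
 [469.2 226.1]]
[np.float64(0.0806), np.float64(0.1087)] [np.float64(0.4481), np.float64(0.49)]
[np.float64(0.1131), np.float64(0.1421)] [np.float64(0.4481), np.float64(0.49)]
[np.float64(0.1791), np.float64(0.2069)] [np.float64(0.4482), np.float64(0.4893)]
[np.float64(0.2116), np.float64(0.2405)] [np.float64(0.4483), np.float64(0.4901)]
post 907 [0.0635 0.0766] [0.4428 0.4962]
post 892 [0.2444 0.2575] [0.4435 0.4966]
bar ((658.8278198242188, 28.979454040527344), (260.31536865234375, 46.51757049560547), 72.6204833984375) 2677 grip ((666.7915649414062, 60.46600341796875), (57.29070281982422, 12.88411808013916), 79.80032348632812) 572 0.04326840392018398
s yaw -0.19051003757853072 n [210, 101, 107, 112, 95, 110, 104]
[[470.9  95.4]
 [471.2 119.6]
 [470.7 137. ]
 [470.7 185. ]
 [471.4 203.6]
 [471.  218.4]
 [470.7 235.3]]
[np.float64(0.0811), np.float64(0.1097)] [np.float64(0.4499), np.float64(0.4919)]
[np.float64(0.1139), np.float64(0.1253)] [np.float64(0.4508), np.float64(0.4915)]
[np.float64(0.131), np.float64(0.143)] [np.float64(0.4498), np.float64(0.4915)]
[np.float64(0.1792), np.float64(0.1908)] [np.float64(0.4497), np.float64(0.4918)]
[np.float64(0.1982), np.float64(0.2091)] [np.float64(0.4509), np.float64(0.4918)]
[np.float64(0.2123), np.float64(0.2246)] [np.float64(0.4499), np.float64(0.492)]
[np.float64(0.2288), np.float64(0.2418)] [np.float64(0.4495), np.float64(0.4919)]
post 175 [0.0642 0.0775] [0.4491 0.4965]
post 184 [0.2454 0.2589] [0.4494 0.497 ]
bar ((658.0902709960938, 31.954620361328125), (283.67376708984375, 47.69000244140625), 73.29666137695312) 1327 grip ((668.2237548828125, 62.87067794799805), (58.774559020996094, 13.034079551696777), 79.64599609375) 252 0.04391596925832426
```

Run:
```python
from seg import *
import pickle
C=pickle.load(open('c0.pkl','rb'))
for n in('scene','side'):
    c=C[n];P=cloud(c);h=cv2.cvtColor(c['frame'],cv2.COLOR_RGB2HSV)
    bl=(h[...,0]>105)&(h[...,0]<128)&(h[...,1]>100)
    b=P[bl&(abs(P[...,2]-.008)<.003)&(P[...,0]>.42)&(P[...,0]<.7)&(P[...,1]<-.1)&(P[...,1]>-.42)]
    print(n,len(b),cv2.minAreaRect((b[:,:2]*1000).astype(np.float32)))
    reg=(P[...,0]>.48)&(P[...,0]<.62)&(P[...,1]>-.34)&(P[...,1]<-.15)&(P[...,2]>.06)&(P[...,2]<.14)
    p=P[reg]; v=p[:,1]; print('hist y',np.histogram(v,bins=np.arange(-.34,-.14,.01)))
    for lo,hi in((-.31,-.25),(-.22,-.165)):
        q=p[(v>lo)&(v<hi)]; i=np.argsort(q[:,2])[-1]; print(len(q),'top',q[i].round(4), np.percentile(q,[1,99],axis=0).round(4).tolist())
    s=P[(P[...,2]>.145)&(P[...,2]<.155)&(P[...,1]>-.12)&(P[...,1]<-.06)&(P[...,0]<.66)&(P[...,0]>.4)]
    if len(s): print('screen top',cv2.minAreaRect((s[:,:2]*1000).astype(np.float32)),np.polyfit(s[:,0],s[:,1],1))
```

```text
scene 3366 ((548.6263427734375, -241.13729858398438), (188.4450225830078, 118.62345886230469), 60.05324935913086)
hist y (array([  0,   0,  19,  91, 222, 276, 296, 313, 239,  29,  27, 109, 236,
       296, 314, 271, 143,   5,   0]), array([-0.34, -0.33, -0.32, -0.31, -0.3 , -0.29, -0.28, -0.27, -0.26,
       -0.25, -0.24, -0.23, -0.22, -0.21, -0.2 , -0.19, -0.18, -0.17,
       -0.16, -0.15]))
1437 top [ 0.5216 -0.2686  0.1298] [[0.4926, -0.3073, 0.0605], [0.5559, -0.2512, 0.1278]]
1265 top [ 0.5569 -0.2106  0.129 ] [[0.5368, -0.2193, 0.061], [0.6015, -0.1713, 0.1279]]
screen top ((546.600341796875, -90.7796401977539), (151.0127410888672, 6.4303717613220215), 0.7631828188896179) [ 0.01261763 -0.09770177]
side 2644 ((545.1122436523438, -243.3671875), (191.3704833984375, 119.35908508300781), 59.73218536376953)
hist y (array([  0,   0,  27, 181, 309, 218, 165, 133,  88,   6,  19,  98, 223,
       176, 113, 106,  41,   2,   0]), array([-0.34, -0.33, -0.32, -0.31, -0.3 , -0.29, -0.28, -0.27, -0.26,
       -0.25, -0.24, -0.23, -0.22, -0.21, -0.2 , -0.19, -0.18, -0.17,
       -0.16, -0.15]))
1094 top [ 0.5033 -0.2961  0.1289] [[0.4879, -0.3087, 0.0608], [0.543, -0.2524, 0.1266]]
661 top [ 0.5564 -0.2062  0.1276] [[0.5324, -0.2196, 0.0628], [0.5895, -0.1733, 0.1266]]
screen top ((545.7254638671875, -92.22856903076172), (151.93313598632812, 10.820700645446777), 0.6534949541091919) [ 0.01408014 -0.10058292]
```

Call:
{"fn": "send_rows", "kwargs": {"rows": [{"dx": -16.5, "dy": -30, "dz": 0, "roll": 0, "jaw": -1}, {"dx": -16.5, "dy": -30, "dz": 0, "roll": 0, "jaw": -1}, {"dx": -16.5, "dy": -30, "dz": 0, "roll": 0, "jaw": -1}, {"dx": -16.5, "dy": -30, "dz": 0, "roll": 0, "jaw": -1}, {"dx": -16.5, "dy": -30, "dz": 0, "roll": 0, "jaw": -1}, {"dx": -16.5, "dy": -30, "dz": 0, "roll": 0, "jaw": -1}, {"dx": -16.5, "dy": -30, "dz": 0, "roll": 0, "jaw": -1}, {"dx": -16.5, "dy": -32, "dz": 0, "roll": 0, "jaw": -1}, {"dx": 0, "dy": 0, "dz": 0, "roll": 7, "jaw": -1}, {"dx": 0, "dy": 0, "dz": 0, "roll": 7, "jaw": -1}, {"dx": 0, "dy": 0, "dz": 0, "roll": 7, "jaw": -1}, {"dx": 0, "dy": 0, "dz": 0, "roll": 7, "jaw": -1}]}}

```text
time_s: 2.67
ee_pos: [0.5602, -0.1983, 0.295]
eef_rot: [-3.141, -0.001, 2.383]
force: [-0.3, 0.5, 0.0]
grip_width: 0.0941
grip_force: 0.0
```

Call:
{"fn": "send_rows", "kwargs": {"rows": [{"dx": 0, "dy": 0, "dz": 0, "roll": 7, "jaw": -1}, {"dx": 0, "dy": 0, "dz": 0, "roll": 7, "jaw": -1}, {"dx": 0, "dy": 0, "dz": 0, "roll": 7, "jaw": -1}, {"dx": 0, "dy": 0, "dz": 0, "roll": 7, "jaw": -1}, {"dx": 0, "dy": 0, "dz": 0, "roll": 7, "jaw": -1}, {"dx": 0, "dy": 0, "dz": 0, "roll": 7, "jaw": -1}, {"dx": 0, "dy": 0, "dz": 0, "roll": 7, "jaw": -1}, {"dx": 0, "dy": 0, "dz": 0, "roll": 7, "jaw": -1}, {"dx": 0, "dy": 0, "dz": 0, "roll": 7, "jaw": -1}, {"dx": 0, "dy": 0, "dz": 0, "roll": 7, "jaw": -1}, {"dx": 0, "dy": 0, "dz": 0, "roll": 7, "jaw": -1}, {"dx": 0, "dy": 0, "dz": 0, "roll": 7, "jaw": -1}]}}

```text
time_s: 3.67
ee_pos: [0.5602, -0.198, 0.2952]
eef_rot: [-3.141, 0.0, 0.918]
force: [0.2, -0.8, 0.8]
grip_width: 0.094
grip_force: 0.0
```

Call:
{"fn": "send_rows", "kwargs": {"rows": [{"dx": 0, "dy": 0, "dz": 0, "roll": 7, "jaw": -1}, {"dx": 0, "dy": 0, "dz": 0, "roll": 7, "jaw": -1}, {"dx": 0, "dy": 0, "dz": 0, "roll": 7, "jaw": -1}, {"dx": 0, "dy": 0, "dz": 0, "roll": 7, "jaw": -1}, {"dx": 0, "dy": 0, "dz": 0, "roll": 7, "jaw": -1}, {"dx": 0, "dy": 0, "dz": 0, "roll": 7, "jaw": -1}, {"dx": 0, "dy": 0, "dz": 0, "roll": 7, "jaw": -1}, {"dx": 0, "dy": 0, "dz": 0, "roll": 7, "jaw": -1}, {"dx": 0, "dy": 0, "dz": 0, "roll": 7, "jaw": -1}, {"dx": 0, "dy": 0, "dz": 0, "roll": 7, "jaw": -1}, {"dx": 0, "dy": 0, "dz": 0, "roll": 7, "jaw": -1}, {"dx": 0, "dy": 0, "dz": 0, "roll": 5.5, "jaw": -1}]}}

```text
time_s: 4.67
ee_pos: [0.5602, -0.1981, 0.2952]
eef_rot: [-3.142, 0.001, -0.523]
force: [-0.1, 0.4, 0.2]
grip_width: 0.0937
grip_force: 0.0
```

Run:
```python
from seg import *
import pickle
o=get_obs();print(o['time_s'],o['ee_pos'],o['eef_rot'],o['qpos'])
c=cam('wrist');pickle.dump(c,open('w2.pkl','wb'));cv2.imwrite('pics/w2.png',c['frame'][...,::-1])
seg(c,['orange','red'],100)
```

```text
4.6667 [ 0.56021762 -0.19805275  0.29515111] [-3.14157422e+00  7.28502804e-04 -5.22757660e-01] [-4.01497986e-01  3.54046185e-01  1.24450747e+00  1.06455424e-04
  1.54375992e+00  1.69205309e+00]
red [167.  68.] 965 med [ 0.7128 -0.1622  0.1494]
red [ 54. 231.] 412 med [0.6704 0.0569 0.0431]
```

View pics/w2.png

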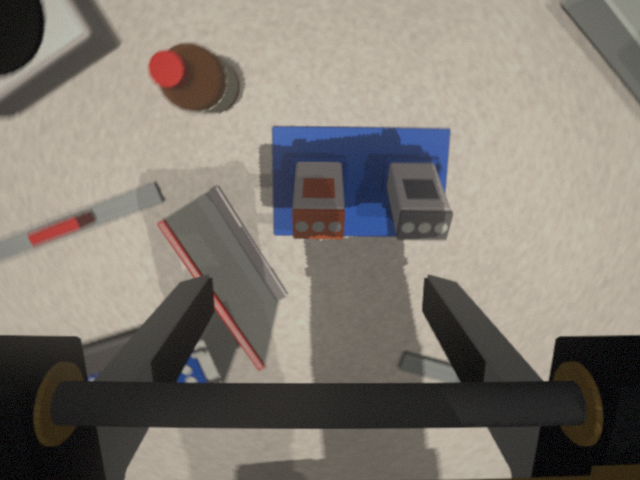

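The wrist picture shows the orange cartridge (top at (318,225), label at (319,187)) and the grey one (top at (424,228)) with the blue rack aligned to the image. The screen edge runs from (160,222) to (262,368). Now the orange cartridge's pose.

Run:
```python
from seg import *
import pickle
W=pickle.load(open('w2.pkl','rb'));S=pickle.load(open('c0.pkl','rb'))['scene']
for n,c in(('w',W),('s',S)):
    P=cloud(c);h=cv2.cvtColor(c['frame'],cv2.COLOR_RGB2HSV)
    bl=(h[...,0]>105)&(h[...,0]<128)&(h[...,1]>100)
    b=P[bl&(abs(P[...,2]-.008)<.003)&(P[...,0]>.42)&(P[...,0]<.7)&(P[...,1]<-.1)&(P[...,1]>-.42)]
    r=cv2.minAreaRect((b[:,:2]*1000).astype(np.float32));print(n,'base',r)
    a=-.5236;L=.47
    ex=np.array([np.cos(a),np.sin(a),0]);ey=np.array([-np.sin(a),np.cos(a),0]);ez=np.array([0,0,1])
    o=np.array([r[0][0],r[0][1],0])/1000
    Q=(P-o)@np.stack([ex,ey,ez],1)
    for y0 in(.045,-.045):
        m=(abs(Q[...,1]-y0)<.035)&(abs(Q[...,0])<.07)&(Q[...,2]>.065)&(Q[...,2]<.14)&~bl
        q=Q[m];lx=q[:,0]*np.cos(L)+q[:,2]*np.sin(L);lz=-q[:,0]*np.sin(L)+q[:,2]*np.cos(L)
        print('y',np.percentile(q[:,1],[.5,2,98,99.5]).round(4),'front lx',np.percentile(lx,[50,90,97]).round(4),'top lz',np.percentile(lz,[90,95,99]).round(4),len(q))
        top=q[lz>np.percentile(lz,99)-.004];fr=q[lz<np.percentile(lz,99)-.008]
        print(' top y',np.percentile(top[:,1],[2,98]).round(4),'front fit lean',np.polyfit(fr[:,2],fr[:,0],1),'x dep y',np.polyfit(fr[:,1],fr[:,0]+np.tan(L)*fr[:,2],1))
        fx=np.median((fr[:,0]*np.cos(L)+fr[:,2]*np.sin(L)));tz=np.median(-top[:,0]*np.sin(L)+top[:,2]*np.cos(L))
        cl=np.array([fx-.015,tz-.040]);cy=np.mean(np.percentile(fr[:,1],[1,99]))
        cx=cl[0]*np.cos(L)-cl[1]*np.sin(L);cz=cl[0]*np.sin(L)+cl[1]*np.cos(L)
        print(' centre rack',np.round([cx,cy,cz],4),'world',(o+cx*ex+cy*ey+cz*ez).round(4))
```

```text
w base ((547.4575805664062, -244.63101196289062), (187.5762481689453, 118.10553741455078), 59.17314529418945)
y [0.0237 0.0246 0.0664 0.0672] front lx [0.0506 0.0515 0.0519] top lz [0.1178 0.1181 0.1186] 3643
 top y [0.0245 0.0665] front fit lean [-0.51133634  0.05748857] x dep y [-2.33435604e-05  5.71672247e-02]
 centre rack [-0.0029  0.0455  0.0853] world [ 0.5677 -0.2038  0.0853]
y [-0.066  -0.0653 -0.0226 -0.0224] front lx [0.0505 0.0516 0.0519] top lz [0.1179 0.1182 0.1188] 3983
 top y [-0.0656 -0.0232] front fit lean [-0.48297018  0.0528135 ] x dep y [-0.21073508  0.04653381]
 centre rack [-0.0029 -0.044   0.0854] world [ 0.5229 -0.2812  0.0854]
s base ((548.6263427734375, -241.13729858398438), (188.4450225830078, 118.62345886230469), 60.05324935913086)
y [0.0229 0.0239 0.0662 0.0665] front lx [0.0493 0.051  0.0516] top lz [0.1182 0.1188 0.1196] 1285
 top y [0.0235 0.0658] front fit lean [-0.44901218  0.04760525] x dep y [-0.25425117  0.06559689]
 centre rack [-0.0043  0.0451  0.0853] world [ 0.5675 -0.1999  0.0853]
y [-0.0682 -0.0668 -0.0231 -0.0228] front lx [0.0491 0.0509 0.0515] top lz [0.1182 0.1188 0.1195] 1356
 top y [-0.0669 -0.0236] front fit lean [-0.43150402  0.04462399] x dep y [-0.3147659   0.03913538]
 centre rack [-0.0045 -0.0454  0.0852] world [ 0.522  -0.2782  0.0852]
```

Call:
{"fn": "send_rows", "kwargs": {"rows": [{"dx": 0, "dy": 0, "dz": 35, "roll": 0, "jaw": -1}, {"dx": 0, "dy": 0, "dz": 35, "roll": 0, "jaw": -1}, {"dx": 0, "dy": 0, "dz": 35, "roll": 0, "jaw": -1}, {"dx": 0, "dy": 0, "dz": 35, "roll": 0, "jaw": -1}, {"dx": 0, "dy": 0, "dz": 30, "roll": 0, "jaw": -1}, {"dx": 0, "dy": 0, "dz": 20, "roll": 0, "jaw": -1}, {"dx": 0, "dy": 0, "dz": 12, "roll": 0, "jaw": -1}, {"dx": 0, "dy": 0, "dz": 9, "roll": 0, "jaw": -1}, {"dx": 0, "dy": 0, "dz": 0, "roll": 0, "jaw": -1}]}}

```text
time_s: 5.47
ee_pos: [0.56, -0.1989, 0.0834]
eef_rot: [3.141, 0.002, -0.516]
force: [0.1, 0.7, -0.5]
grip_width: 0.0942
grip_force: 0.0
```

Call:
{"fn": "send_rows", "kwargs": {"force": 12, "rows": [{"dx": 0, "dy": 0, "dz": 0, "roll": 0, "jaw": 1}, {"dx": 0, "dy": 0, "dz": 0, "roll": 0, "jaw": 1}, {"dx": 0, "dy": 0, "dz": 0, "roll": 0, "jaw": 1}, {"dx": 0, "dy": 0, "dz": 0, "roll": 0, "jaw": 1}, {"dx": 0, "dy": 0, "dz": 0, "roll": 0, "jaw": 1}, {"dx": 0, "dy": 0, "dz": 0, "roll": 0, "jaw": 1}, {"dx": 0, "dy": 0, "dz": 0, "roll": 0, "jaw": 1}, {"dx": 0, "dy": 0, "dz": 0, "roll": 0, "jaw": 1}]}}

```text
time_s: 6.13
ee_pos: [0.5603, -0.1996, 0.0845]
eef_rot: [-3.142, -0.0, -0.518]
force: [1.4, -0.2, 0.3]
grip_width: 0.0443
grip_force: 0.4
```

Call:
{"fn": "send_rows", "kwargs": {"force": 12, "rows": [{"dx": 0, "dy": 0, "dz": 0, "roll": 0, "jaw": 1}, {"dx": 0, "dy": 0, "dz": 0, "roll": 0, "jaw": 1}, {"dx": -2.3, "dy": 0, "dz": -4.5, "roll": 0, "jaw": 1}, {"dx": -2.3, "dy": 0, "dz": -4.5, "roll": 0, "jaw": 1}]}}

```text
time_s: 6.47
ee_pos: [0.5562, -0.1974, 0.0937]
eef_rot: [3.142, -0.0, -0.518]
force: [1.1, -0.2, -0.6]
grip_width: 0.0437
grip_force: 12.0
```

Call:
{"fn": "send_rows", "kwargs": {"rows": [{"dx": -4.5, "dy": 0, "dz": -9, "roll": 0, "jaw": 1}, {"dx": -4.5, "dy": 0, "dz": -9, "roll": 0, "jaw": 1}, {"dx": -4.5, "dy": 0, "dz": -9, "roll": 0, "jaw": 1}, {"dx": -4.5, "dy": 0, "dz": -9, "roll": 0, "jaw": 1}, {"dx": -4.5, "dy": 0, "dz": -9, "roll": 0, "jaw": 1}, {"dx": -4.5, "dy": 0, "dz": -9, "roll": 0, "jaw": 1}, {"dx": -4.5, "dy": 0, "dz": -9, "roll": 0, "jaw": 1}, {"dx": 0, "dy": 0, "dz": -20, "roll": 0, "jaw": 1}, {"dx": 0, "dy": 0, "dz": -20, "roll": 0, "jaw": 1}, {"dx": 0, "dy": 0, "dz": 0, "roll": 0, "jaw": 1}]}}

```text
time_s: 7.3
ee_pos: [0.5299, -0.1821, 0.2007]
eef_rot: [-3.141, -0.006, -0.518]
force: [-0.4, -0.9, -0.9]
grip_width: 0.0441
grip_force: 12.0
```

Run:
```python
from seg import *
o=get_obs();print(o['time_s'],o['ee_pos'],o['eef_rot'],o['force'])
a=cam('wrist')['frame'];b=cam('side')['frame'][60:420,250:530]
im=np.hstack([cv2.resize(a,(453,340)),cv2.resize(b,(264,340))]);cv2.imwrite('pics/h1.png',im[...,::-1])
```

```text
7.3 [ 0.5299148  -0.1820605   0.20070239] [-3.14086657 -0.00573433 -0.51783808] [-0.37463336 -0.85746824 -0.89961191]
```

View pics/h1.png

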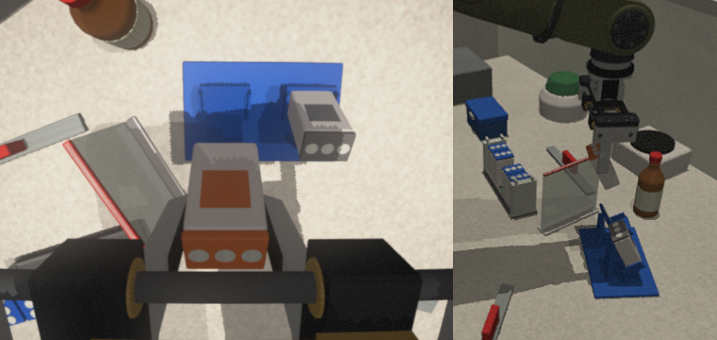

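The cartridge is held, still leaning about 27° in the fingers (orange top at (226,250) in the left half), and the grey one is untouched. The tool cannot tilt, so I'll turn it to face the fixed screen and push the cartridge's foot against the pane to swing it upright.

Call:
{"fn": "send_rows", "kwargs": {"rows": [{"dx": 0, "dy": 0, "dz": 0, "roll": -7.1, "jaw": 1}, {"dx": 0, "dy": 0, "dz": 0, "roll": -7.1, "jaw": 1}, {"dx": 0, "dy": 0, "dz": 0, "roll": -7.1, "jaw": 1}, {"dx": 0, "dy": 0, "dz": 0, "roll": -7.1, "jaw": 1}, {"dx": 0, "dy": 0, "dz": 0, "roll": -7.1, "jaw": 1}, {"dx": 0, "dy": 0, "dz": 0, "roll": -7.1, "jaw": 1}, {"dx": 0, "dy": 0, "dz": 0, "roll": -7.1, "jaw": 1}, {"dx": 0, "dy": 0, "dz": 0, "roll": -7.1, "jaw": 1}, {"dx": 0, "dy": 0, "dz": 0, "roll": -7.1, "jaw": 1}, {"dx": 0, "dy": 0, "dz": 0, "roll": -7.1, "jaw": 1}, {"dx": 0, "dy": 0, "dz": 0, "roll": -7.1, "jaw": 1}, {"dx": 0, "dy": 0, "dz": 0, "roll": -7.1, "jaw": 1}]}}

```text
time_s: 8.4
ee_pos: [0.5283, -0.1815, 0.1948]
eef_rot: [-3.139, 0.0, 0.975]
force: [0.6, 0.1, -0.7]
grip_width: 0.044
grip_force: 12.0
```

Call:
{"fn": "send_rows", "kwargs": {"rows": [{"dx": 0, "dy": 0, "dz": 0, "roll": -7.1, "jaw": 1}, {"dx": 0, "dy": 0, "dz": 0, "roll": -7.1, "jaw": 1}, {"dx": 0, "dy": 0, "dz": 0, "roll": -7.1, "jaw": 1}, {"dx": 0, "dy": 0, "dz": 0, "roll": -7.1, "jaw": 1}, {"dx": 0, "dy": 0, "dz": 0, "roll": -6.8, "jaw": 1}, {"dx": 5, "dy": 5, "dz": 12, "roll": 0, "jaw": 1}, {"dx": 5, "dy": 5, "dz": 12, "roll": 0, "jaw": 1}, {"dx": 5, "dy": 5, "dz": 12, "roll": 0, "jaw": 1}, {"dx": 2, "dy": 0, "dz": 14, "roll": 0, "jaw": 1}, {"dx": 0, "dy": 0, "dz": 0, "roll": 0, "jaw": 1}]}}

```text
time_s: 9.23
ee_pos: [0.5427, -0.163, 0.1421]
eef_rot: [-3.136, -0.002, 1.582]
force: [-0.2, -0.4, -1.6]
grip_width: 0.044
grip_force: 12.0
```

```bash
cat > lean.py <<'E'
from seg import *
import sys
o=get_obs();print(o['time_s'],o['ee_pos'].round(4),o['eef_rot'].round(4),o['force'].round(1))
R=Ro.from_euler('xyz',o['eef_rot']).as_matrix()
c=cam('wrist');P=cloud(c);T=(P-o['ee_pos'])@R
cv2.imwrite(sys.argv[1],c['frame'][...,::-1])
h=cv2.cvtColor(c['frame'],cv2.COLOR_RGB2HSV)
m=(abs(T[...,1])<.016)&(T[...,2]>-.065)&(T[...,2]<.06)&(T[...,0]>0)&(T[...,0]<.08)&(c['z_map']>0)
q=T[m];
print('face n',len(q),'ranges',np.percentile(q,[1,50,99],axis=0).round(4).tolist())
# robust planar fit x=a*z+b on front face (+tool x side)
lo=np.percentile(q[:,2],20);k=q[:,2]>lo
for _ in range(5):
    f=np.polyfit(q[k,2],q[k,0],1);r=q[:,0]-np.polyval(f,q[:,2]);k=abs(r)<.002
print('front face: dx/dz',f,'angle',np.arctan(f[0]),k.sum(),'z range',np.percentile(q[k,2],[1,99]).round(4))
s=m&(np.abs(T[...,2]+.04)<.03);
E
python3 lean.py pics/l1.png
```

```text
9.2333 [ 0.5427 -0.163   0.1421] [-3.1360e+00 -2.3000e-03  1.5815e+00] [-0.2 -0.4 -1.6]
face n 12068 ranges [[0.0004, -0.0157, -0.0428], [0.0161, 0.0, -0.0128], [0.0726, 0.0157, 0.0247]]Traceback (most recent call last):
  File "lean.py", line 14, in <module>
    f=np.polyfit(q[k,2],q[k,0],1);r=q[:,0]-np.polyval(f,q[:,2]);k=abs(r)<.002
    raise TypeError("expected non-empty vector for x")
TypeError: expected non-empty vector for x
```

```bash
python3 - <<'E'
s=open('lean.py').read()
a=s.index("lo=np.perc");b=s.index("print('front face")
s=s[:a]+'''best=(0,)
for sl in np.arange(-.2,.75,.02):
    d=q[:,0]-sl*q[:,2];H,e=np.histogram(d,np.arange(-.02,.08,.0015));i=H.argmax()
    if H[i]>best[0]: best=(H[i],sl,e[i]+.00075)
f=best[1:]
for _ in range(5):
    k=abs(q[:,0]-np.polyval(f,q[:,2]))<.0025;f=np.polyfit(q[k,2],q[k,0],1)
'''+s[b:]
open('lean.py','w').write(s)
E
python3 lean.py pics/l2.png
```

```text
9.2833 [ 0.5431 -0.1635  0.1439] [-3.1376e+00 -1.5000e-03  1.5819e+00] [-0.3 -0.6 -0.3]
face n 12043 ranges [[0.0004, -0.0157, -0.0428], [0.0161, 0.0, -0.0129], [0.0729, 0.0157, 0.0246]]
front face: dx/dz [0.51271505 0.02247682] angle 0.47376783325476207 10659 z range [-0.0429  0.0247]
```

Call:
{"fn": "send_rows", "kwargs": {"rows": [{"dx": 12, "dy": 0, "dz": 0, "roll": 0, "jaw": 1}, {"dx": 12, "dy": 0, "dz": 0, "roll": 0, "jaw": 1}, {"dx": 4, "dy": 0, "dz": 0, "roll": 0, "jaw": 1}, {"dx": 4, "dy": 0, "dz": 0, "roll": 0, "jaw": 1}, {"dx": 4, "dy": 0, "dz": 0, "roll": 0, "jaw": 1}, {"dx": 4, "dy": 0, "dz": 0, "roll": 0, "jaw": 1}, {"dx": 4, "dy": 0, "dz": 0, "roll": 0, "jaw": 1}, {"dx": 0, "dy": 0, "dz": 0, "roll": 0, "jaw": 1}]}}

```text
time_s: 10.0
ee_pos: [0.5433, -0.1202, 0.1468]
eef_rot: [3.141, 0.0, 1.584]
force: [0.9, -1.8, -0.3]
grip_width: 0.0442
grip_force: 12.0
```

```bash
python3 lean.py pics/l3.png
```

```text
10.0 [ 0.5433 -0.1202  0.1468] [3.1409e+00 3.0000e-04 1.5836e+00] [ 0.9 -1.8 -0.3]
face n 10195 ranges [[0.0002, -0.0157, -0.0415], [0.011, -0.0, -0.0078], [0.0301, 0.0156, 0.0544]]
front face: dx/dz [0.32535747 0.01349214] angle 0.3145551860393766 7710 z range [-0.0418  0.0536]
```

Call:
{"fn": "send_rows", "kwargs": {"rows": [{"dx": 3, "dy": 0, "dz": 0, "roll": 0, "jaw": 1}, {"dx": 3, "dy": 0, "dz": 0, "roll": 0, "jaw": 1}, {"dx": 3, "dy": 0, "dz": 0, "roll": 0, "jaw": 1}, {"dx": 3, "dy": 0, "dz": 0, "roll": 0, "jaw": 1}, {"dx": 0, "dy": 0, "dz": 0, "roll": 0, "jaw": 1}]}}

```text
time_s: 10.47
ee_pos: [0.543, -0.108, 0.1464]
eef_rot: [-3.141, -0.0, 1.584]
force: [0.2, -1.8, -1.4]
grip_width: 0.0438
grip_force: 12.0
```

```bash
python3 lean.py pics/l4.png
```

```text
10.4667 [ 0.543  -0.108   0.1464] [-3.1415e+00 -3.0000e-04  1.5838e+00] [ 0.2 -1.8 -1.4]
face n 7906 ranges [[0.0001, -0.0157, -0.04], [0.0059, -0.0, -0.0039], [0.0179, 0.0157, 0.056]]
front face: dx/dz [0.18823166 0.00680587] angle 0.18605466452438252 5072 z range [-0.0406  0.0576]
```

```bash
cat > prof.py <<'E'
from seg import *
o=get_obs();R=Ro.from_euler('xyz',o['eef_rot']).as_matrix()
print(o['time_s'],o['ee_pos'].round(4),o['eef_rot'].round(4),o['force'].round(1))
c=cam('wrist');T=(cloud(c)-o['ee_pos'])@R
h=cv2.cvtColor(c['frame'],cv2.COLOR_RGB2HSV)
cols=[u for u in range(640)]
m=(abs(T[...,1])<.003)&(T[...,2]>-.08)&(T[...,2]<.075)&(T[...,0]>-.05)&(T[...,0]<.08)&(c['z_map']>0)
for v in range(0,480,6):
    k=m[v]
    if k.sum()>1: print(v,np.median(T[v][k],0).round(4)[[0,2]],np.median(h[v][k],0).astype(int))
E
python3 prof.py
```

```text
10.5167 [ 0.5429 -0.108   0.1463] [-3.1413e+00 -6.0000e-04  1.5838e+00] [ 0.4 -0.9 -0.8]
222 [0.0175 0.0605] [ 20  25 103]
228 [0.0176 0.0458] [ 21  24 102]
234 [0.0176 0.033 ] [ 23  24 102]
240 [0.0176 0.0216] [ 24  25 101]
246 [0.0176 0.0113] [19 24 97]
252 [0.0177 0.0015] [ 6 71 89]
258 [ 0.0164 -0.0032] [  1 174  95]
264 [ 0.0137 -0.0031] [  1 175  95]
270 [0.0073 0.0072] [ 8 68 96]
276 [0.0065 0.0016] [ 10 174  93]
282 [ 0.0056 -0.0037] [ 10 177  92]
288 [ 0.0048 -0.0087] [ 10 175  92]
294 [ 0.0041 -0.0134] [ 10 181  92]
300 [ 0.0034 -0.018 ] [ 10 179  92]
306 [ 0.0028 -0.0226] [  9 161  94]
312 [ 0.0021 -0.0266] [12 28 99]
318 [ 0.0013 -0.0301] [ 13  30 100]
324 [ 0.0008 -0.0342] [12 30 99]
330 [-0.0006 -0.0361] [  8  59 100]
336 [-0.0003 -0.0413] [ 10 178  95]
342 [-0.002  -0.0426] [ 10 183 103]
348 [-0.0044 -0.0425] [ 10 182 102]
354 [-0.007  -0.0421] [ 10 184 102]
360 [-0.0099 -0.0413] [ 10 156  99]
366 [-0.0121 -0.0417] [ 21  26 100]
372 [-0.0148 -0.0413] [ 22  24 120]
378 [-0.0176 -0.041 ] [ 22  24 128]
```

Righting works (lean is now about 0.16 rad), but the cartridge is slipping sideways in the pads. It's now within its tip-back angle, so I'll set it down on free table on the robot side of the tray, let it stand flat, and regrip it centred.

Call:
{"fn": "send_rows", "kwargs": {"force": 18, "rows": [{"dx": -10, "dy": 0, "dz": 0, "roll": 0, "jaw": 1}, {"dx": -10, "dy": 0, "dz": -10, "roll": 0, "jaw": 1}, {"dx": 0, "dy": 0, "dz": -20, "roll": 0, "jaw": 1}, {"dx": 0, "dy": 0, "dz": -25, "roll": 0, "jaw": 1}, {"dx": 0, "dy": 0, "dz": -25, "roll": 0, "jaw": 1}, {"dx": 0, "dy": 0, "dz": -20, "roll": 0, "jaw": 1}, {"dx": 12, "dy": -12, "dz": 0, "roll": 0, "jaw": 1}, {"dx": 20, "dy": -20, "dz": 0, "roll": 0, "jaw": 1}, {"dx": 24, "dy": -26, "dz": 0, "roll": 0, "jaw": 1}, {"dx": 24, "dy": -26, "dz": 0, "roll": 0, "jaw": 1}, {"dx": 24, "dy": -26, "dz": 0, "roll": 0, "jaw": 1}, {"dx": 24, "dy": -26, "dz": 0, "roll": 0, "jaw": 1}]}}

```text
time_s: 11.57
ee_pos: [0.4043, -0.0021, 0.247]
eef_rot: [3.141, -0.0, 1.583]
force: [-0.9, 0.1, -1.2]
grip_width: 0.044
grip_force: 18.0
```

Call:
{"fn": "send_rows", "kwargs": {"rows": [{"dx": 20, "dy": -20, "dz": 0, "roll": 0, "jaw": 1}, {"dx": 10, "dy": -12, "dz": 0, "roll": 0, "jaw": 1}, {"dx": 0, "dy": 0, "dz": 20, "roll": 4, "jaw": 1}, {"dx": 0, "dy": 0, "dz": 25, "roll": 4, "jaw": 1}, {"dx": 0, "dy": 0, "dz": 25, "roll": 3.7, "jaw": 1}, {"dx": 0, "dy": 0, "dz": 25, "roll": 0, "jaw": 1}, {"dx": 0, "dy": 0, "dz": 25, "roll": 0, "jaw": 1}, {"dx": 0, "dy": 0, "dz": 25, "roll": 0, "jaw": 1}, {"dx": 0, "dy": 0, "dz": 15, "roll": 0, "jaw": 1}, {"dx": 0, "dy": 0, "dz": 10, "roll": 0, "jaw": 1}, {"dx": 0, "dy": 0, "dz": 0, "roll": 0, "jaw": 1}, {"dx": 0, "dy": 0, "dz": 0, "roll": 0, "jaw": 1}]}}

```text
time_s: 12.57
ee_pos: [0.3736, 0.0269, 0.077]
eef_rot: [-3.141, -0.0, 1.379]
force: [-0.8, -0.3, -0.7]
grip_width: 0.0442
grip_force: 18.0
```

```bash
python3 prof.py
```

```text
12.5667 [0.3736 0.0269 0.077 ] [-3.1413e+00 -1.0000e-04  1.3787e+00] [-0.8 -0.3 -0.7]
246 [0.011  0.0345] [ 15  30 111]
252 [0.0103 0.0261] [ 12  25 107]
258 [0.0093 0.0194] [ 11  25 106]
264 [0.0084 0.0132] [ 12  24 107]
270 [0.0074 0.0074] [  9  48 104]
276 [0.0067 0.0014] [  9 163 100]
282 [ 0.0058 -0.0037] [ 10 168 100]
288 [ 0.0051 -0.0089] [ 10 168 100]
294 [ 0.0045 -0.014 ] [ 10 170  99]
300 [ 0.0036 -0.0181] [ 10 171  99]
306 [ 0.0028 -0.0222] [  9 161 100]
312 [ 0.0022 -0.0264] [ 12  29 106]
318 [ 0.0015 -0.0302] [ 13  29 106]
324 [ 0.0009 -0.034 ] [ 12  29 106]
330 [-0.0005 -0.036 ] [  9  56 110]
336 [-0.0002 -0.0412] [ 10 179 101]
342 [-0.0017 -0.0428] [ 10 178 109]
348 [-0.0042 -0.0425] [ 10 182 109]
354 [-0.0069 -0.042 ] [ 10 181 109]
360 [-0.0095 -0.0417] [ 10 159 106]
366 [-0.0118 -0.0419] [ 21  26 109]
372 [-0.0145 -0.0416] [ 21  24 115]
378 [-0.0175 -0.0408] [ 23  25 138]
```

Call:
{"fn": "send_rows", "kwargs": {"rows": [{"dx": 0, "dy": 0, "dz": 10, "roll": 0, "jaw": 1}, {"dx": 0, "dy": 0, "dz": 10, "roll": 0, "jaw": 1}, {"dx": 0, "dy": 0, "dz": 7, "roll": 0, "jaw": 1}, {"dx": 0, "dy": 0, "dz": 3, "roll": 0, "jaw": 1}, {"dx": 0, "dy": 0, "dz": 2, "roll": 0, "jaw": 1}, {"dx": 0, "dy": 0, "dz": 0, "roll": 0, "jaw": 1}, {"dx": 0, "dy": 0, "dz": 0, "roll": 0, "jaw": 1}]}}

```text
time_s: 13.2
ee_pos: [0.3735, 0.0273, 0.0449]
eef_rot: [3.141, -0.0, 1.379]
force: [-0.7, -0.0, -1.3]
grip_width: 0.044
grip_force: 18.0
```

Call:
{"fn": "send_rows", "kwargs": {"force": 6, "rows": [{"dx": 0, "dy": 0, "dz": 1, "roll": 0, "jaw": 1}, {"dx": 0, "dy": 0, "dz": 1, "roll": 0, "jaw": 1}, {"dx": 0, "dy": 0, "dz": 1, "roll": 0, "jaw": 1}, {"dx": 0, "dy": 0, "dz": 1, "roll": 0, "jaw": 1}, {"dx": 0, "dy": 0, "dz": 1, "roll": 0, "jaw": 1}, {"dx": 0, "dy": 0, "dz": 0, "roll": 0, "jaw": 1}]}}

```text
time_s: 13.7
ee_pos: [0.3734, 0.0274, 0.0395]
eef_rot: [3.142, -0.0, 1.379]
force: [-0.6, 1.1, 2.7]
grip_width: 0.044
grip_force: 6.0
```

```bash
python3 prof.py | awk 'NR%3==1'
```

```text
13.7 [0.3734 0.0274 0.0395] [ 3.1415e+00 -2.0000e-04  1.3792e+00] [-0.6  1.1  2.7]
120 [0.0741 0.0397] [ 18  34 213]
138 [0.0654 0.0403] [ 17  34 207]
156 [0.0565 0.0402] [ 18  33 205]
174 [0.0475 0.0397] [ 18  34 204]
192 [0.0382 0.0403] [ 18  35 186]
210 [0.0289 0.0399] [ 17  34 118]
228 [0.0192 0.04  ] [ 17  32 111]
246 [0.0095 0.0396] [ 16  31 107]
264 [0.0084 0.013 ] [ 10  24 104]
282 [ 0.006  -0.0041] [ 10 168  98]
300 [ 0.0037 -0.0184] [ 10 172  97]
318 [ 0.0017 -0.0307] [ 11  29 103]
336 [ 0.0002 -0.042 ] [ 10 178  99]
354 [-0.0065 -0.0427] [ 10 181 107]
372 [-0.0143 -0.0418] [ 20  26 109]
```

Call:
{"fn": "send_rows", "kwargs": {"force": 4, "rows": [{"dx": 0, "dy": 0, "dz": 1, "roll": 0, "jaw": 1}, {"dx": 0, "dy": 0, "dz": 1, "roll": 0, "jaw": 1}, {"dx": 0, "dy": 0, "dz": 1, "roll": 0, "jaw": 1}, {"dx": 0, "dy": 0, "dz": 1, "roll": 0, "jaw": 1}, {"dx": 0, "dy": 0, "dz": 0, "roll": 0, "jaw": 1}]}}

```text
time_s: 14.17
ee_pos: [0.3733, 0.0274, 0.0354]
eef_rot: [3.141, -0.0, 1.379]
force: [0.3, 1.2, 2.3]
grip_width: 0.044
grip_force: 4.0
```

```bash
python3 prof.py | awk 'NR==1||NR>9' | awk 'NR%2==1'
```

```text
14.1667 [0.3733 0.0274 0.0354] [ 3.1415e+00 -1.0000e-04  1.3793e+00] [0.3 1.2 2.3]
162 [0.0539 0.0359] [ 18  34 208]
174 [0.048  0.0357] [ 18  34 205]
186 [0.0419 0.0361] [ 18  34 205]
198 [0.0358 0.0361] [ 18  33 117]
210 [0.0297 0.0356] [ 19  33 118]
222 [0.0234 0.0358] [ 18  35 111]
234 [0.0171 0.0357] [ 17  33 108]
246 [0.0106 0.036 ] [ 16  34 113]
258 [0.0102 0.0167] [ 12  25 104]
270 [0.0087 0.0038] [ 11  47 103]
282 [ 0.0074 -0.0077] [  9 167  96]
294 [ 0.0061 -0.0177] [  9 171  96]
306 [ 0.0051 -0.0272] [  8 104 102]
318 [ 0.004  -0.0353] [ 11  27 103]
330 [ 0.0029 -0.0427] [ 10 168  94]
342 [ 0.0005 -0.0468] [ 10 182 107]
354 [-0.0045 -0.0461] [ 10 182 108]
366 [-0.0091 -0.0462] [ 21  25 106]
378 [-0.0145 -0.0453] [ 22  24 105]
```

Call:
{"fn": "send_rows", "kwargs": {"rows": [{"dx": 0, "dy": 0, "dz": 0, "roll": 0, "jaw": 0.5}, {"dx": 0, "dy": 0, "dz": 0, "roll": 0, "jaw": -0.2}, {"dx": 0, "dy": 0, "dz": 0, "roll": 0, "jaw": -0.8}, {"dx": 0, "dy": 0, "dz": 0, "roll": 0, "jaw": -0.8}, {"dx": 0, "dy": 0, "dz": 0, "roll": 0, "jaw": -0.8}]}}

```text
time_s: 14.63
ee_pos: [0.3733, 0.0273, 0.0354]
eef_rot: [-3.142, 0.0, 1.379]
force: [0.3, 0.8, -0.2]
grip_width: 0.0673
grip_force: 0.0
```

```bash
python3 prof.py | awk 'NR==1||NR>15' | awk 'NR%2==1'
python3 - <<'E'
from seg import *
o=get_obs();R=Ro.from_euler('xyz',o['eef_rot']).as_matrix()
for n in('wrist','scene'):
    c=cam(n);P=cloud(c);h=cv2.cvtColor(c['frame'],cv2.COLOR_RGB2HSV)
    m=(h[...,0]>=4)&(h[...,0]<16)&(h[...,1]>140)&(abs(P[...,2]-.08)<.004)&(abs(P[...,0]-.37)<.08)&(abs(P[...,1]-.02)<.08)
    p=P[m];print(n,len(p))
    if len(p)>20:
        r=cv2.minAreaRect((p[:,:2]*1000).astype(np.float32));print(r,'tool',((np.array([*np.array(r[0])/1000,.08])-o['ee_pos'])@R).round(4),'z',np.median(p[:,2]))
E
```

```text
14.6333 [0.3733 0.0273 0.0354] [-3.1416e+00  1.0000e-04  1.3793e+00] [ 0.3  0.8 -0.2]
198 [0.0358 0.036 ] [ 18  33 114]
210 [0.0296 0.0361] [ 18  34 115]
222 [0.0234 0.0356] [ 17  34 109]
234 [0.0171 0.0356] [ 18  34 106]
246 [0.0126 0.029 ] [12 25 99]
258 [0.0141 0.0046] [ 9 88 96]
270 [ 0.0149 -0.0139] [ 10 170  92]
282 [ 0.0155 -0.0289] [12 28 98]
294 [ 0.016  -0.0417] [  9 111  96]
306 [ 0.0128 -0.0445] [ 10 181 107]
318 [ 0.0083 -0.0443] [ 10 182 106]
330 [ 0.0043 -0.0453] [ 18  29 105]
342 [-0.0001 -0.0457] [ 20  27 105]
354 [-0.0051 -0.0451] [ 10 113 106]
366 [-0.0097 -0.0453] [ 10 182 106]
wrist 6557
((374.4187316894531, 26.949604034423828), (28.738140106201172, 43.32722854614258), 79.37621307373047) tool [-0.0001  0.0012 -0.0446] z 0.07976044007979081
scene 0
```

Call:
{"fn": "send_rows", "kwargs": {"rows": [{"dx": 0, "dy": 0, "dz": 0, "roll": 0, "jaw": -0.8}, {"dx": 0, "dy": 0, "dz": 0, "roll": 0, "jaw": -0.8}, {"dx": 0, "dy": 0, "dz": 0, "roll": 0, "jaw": -0.8}, {"dx": 0, "dy": 0, "dz": 0, "roll": 0, "jaw": -0.8}]}}

```text
time_s: 15.12
ee_pos: [0.3732, 0.0273, 0.0354]
eef_rot: [-3.142, 0.0, 1.379]
force: [0.3, 0.7, -0.1]
grip_width: 0.0845
grip_force: 0.0
```

```bash
cat > top.py <<'E'
from seg import *
o=get_obs();R=Ro.from_euler('xyz',o['eef_rot']).as_matrix();print(o['time_s'],o['ee_pos'].round(4),o['eef_rot'][2].round(4))
c=cam('wrist');P=cloud(c);T=(P-o['ee_pos'])@R;h=cv2.cvtColor(c['frame'],cv2.COLOR_RGB2HSV)
m=(h[...,0]>=4)&(h[...,0]<16)&(h[...,1]>140)&(abs(T[...,2]+.044)<.006)&(abs(T[...,0])<.05)&(abs(T[...,1])<.05)
p=T[m];k=(p[:,2]<np.percentile(p[:,2],60)+.0015);q=p[k]
print('top',cv2.minAreaRect((q[:,:2]*1000).astype(np.float32)),'plane',np.linalg.lstsq(np.c_[q[:,:2],np.ones(len(q))],q[:,2],rcond=None)[0].round(4),len(q))
m=(abs(T[...,1])<.014)&(T[...,2]>-.036)&(T[...,2]<.03)&(abs(T[...,0]-.014)<.012);q=T[m]
f=[0,np.median(q[:,0])]
for _ in range(6):
    k=abs(q[:,0]-np.polyval(f,q[:,2]))<.002;f=np.polyfit(q[k,2],q[k,0],1)
print('face',f.round(4),k.sum())
E
python3 top.py
```

```text
15.1167 [0.3732 0.0273 0.0354] 1.3793
top ((-1.5750646591186523, 1.1701221466064453), (43.06657791137695, 30.530250549316406), 89.77725219726562) plane [ 0.0112  0.0002 -0.0443] 6988
face [-0.0099  0.0127] 3392
```

Call:
{"fn": "send_rows", "kwargs": {"force": 25, "rows": [{"dx": -2, "dy": 0, "dz": 0, "roll": 0, "jaw": -0.8}, {"dx": 0, "dy": 0, "dz": 0, "roll": 0, "jaw": 1}, {"dx": 0, "dy": 0, "dz": 0, "roll": 0, "jaw": 1}, {"dx": 0, "dy": 0, "dz": 0, "roll": 0, "jaw": 1}, {"dx": 0, "dy": 0, "dz": 0, "roll": 0, "jaw": 1}, {"dx": 0, "dy": 0, "dz": 0, "roll": 0, "jaw": 1}, {"dx": 0, "dy": 0, "dz": 0, "roll": 0, "jaw": 1}, {"dx": 0, "dy": 0, "dz": 0, "roll": 0, "jaw": 1}, {"dx": 0, "dy": 0, "dz": 0, "roll": 0, "jaw": 1}, {"dx": 0, "dy": 0, "dz": 0, "roll": 0, "jaw": 1}]}}

```text
time_s: 16.0
ee_pos: [0.3729, 0.0254, 0.0354]
eef_rot: [-3.142, -0.0, 1.379]
force: [0.8, 0.2, -0.7]
grip_width: 0.0436
grip_force: 25.0
```

Call:
{"fn": "send_rows", "kwargs": {"rows": [{"dx": 0, "dy": 0, "dz": -8, "roll": 0, "jaw": 1}, {"dx": 0, "dy": 0, "dz": -20, "roll": 0, "jaw": 1}, {"dx": 0, "dy": 0, "dz": -30, "roll": 0, "jaw": 1}, {"dx": 0, "dy": 0, "dz": -30, "roll": 0, "jaw": 1}, {"dx": 0, "dy": 0, "dz": -27, "roll": 0, "jaw": 1}, {"dx": 10, "dy": 18, "dz": 0, "roll": 0, "jaw": 1}, {"dx": 15, "dy": 25, "dz": 0, "roll": 0, "jaw": 1}, {"dx": 15, "dy": 25, "dz": 0, "roll": 0, "jaw": 1}, {"dx": 15, "dy": 25, "dz": 0, "roll": 0, "jaw": 1}, {"dx": 9.5, "dy": 16, "dz": 0, "roll": 0, "jaw": 1}, {"dx": 0, "dy": 0, "dz": 0, "roll": 0, "jaw": 1}, {"dx": 0, "dy": 0, "dz": 0, "roll": 0, "jaw": 1}]}}

```text
time_s: 17.0
ee_pos: [0.492, 0.0681, 0.1503]
eef_rot: [-3.141, 0.0, 1.38]
force: [0.1, -0.0, -1.2]
grip_width: 0.044
grip_force: 25.0
```

```bash
python3 top.py
cat > rel.py <<'E'
from seg import *
a=-.192;ex=np.array([np.cos(a),np.sin(a)]);ey=np.array([-np.sin(a),np.cos(a)])
import sys
o=get_obs();print('tcp tray',(o['ee_pos'][:2]@ex).round(4),(o['ee_pos'][:2]@ey).round(4),o['ee_pos'][2].round(4))
for n in('wrist','scene'):
    c=cam(n);P=cloud(c);h=cv2.cvtColor(c['frame'],cv2.COLOR_RGB2HSV);ok=c['z_map']>0
    if len(sys.argv)>1 and n=='scene': cv2.imwrite(sys.argv[1],c['frame'][140:300,240:460][...,::-1].repeat(3,0).repeat(3,1))
    reg=ok&(P[...,0]>.42)&(P[...,0]<.57)&(P[...,1]>-.06)&(P[...,1]<.2)
    bl=cv2.morphologyEx(((h[...,0]>105)&(h[...,0]<128)&(h[...,1]>90)).astype(np.uint8),cv2.MORPH_CLOSE,np.ones((5,5)))>0
    m=reg&bl&(abs(P[...,2]-.0855)<.004)
    nn,l,st,ce=cv2.connectedComponentsWithStats(m.astype(np.uint8))
    for i in range(1,nn):
        if st[i,4]<60: continue
        p=P[l==i][:,:2];print(n,'blue','ey',np.percentile(p@ey,[1,99]).round(4),'ex',np.percentile(p@ex,[1,99]).round(4),st[i,4])
    og=reg&(h[...,0]>=4)&(h[...,0]<16)&(h[...,1]>140)
    z=P[...,2][og]
    if len(z):
        zt=np.percentile(z,95);m=cv2.morphologyEx((og&(P[...,2]>zt-.004)).astype(np.uint8),cv2.MORPH_CLOSE,np.ones((5,5)))>0
        p=P[m&(P[...,2]>zt-.004)];print(n,'orange top z',zt.round(4),'ey',np.percentile(p[:,:2]@ey,[1,99]).round(4),'ex',np.percentile(p[:,:2]@ex,[1,99]).round(4),len(p))
E
python3 rel.py
```

```text
17.0 [0.492  0.0681 0.1503] 1.3798
top ((-0.21233749389648438, 1.148040771484375), (44.136287689208984, 30.29681968688965), 89.87004089355469) plane [ 0.0046  0.0002 -0.0441] 7150
face [-0.0006  0.0143] 3419
tcp tray 0.4696 0.1604 0.1504
wrist blue ey [0.2111 0.2404] ex [0.4492 0.4916] 3153
wrist blue ey [0.1782 0.2072] ex [0.4492 0.4915] 2818
wrist orange top z 0.1955 ey [0.1459 0.1752] ex [0.4492 0.4924] 7445
scene blue ey [0.2129 0.2424] ex [0.449  0.4923] 264
scene blue ey [0.1812 0.2094] ex [0.4516 0.4919] 244
scene blue ey [0.1147 0.1433] ex [0.4494 0.4916] 282
scene blue ey [0.0821 0.1108] ex [0.4496 0.4915] 252
```

Call:
{"fn": "send_rows", "kwargs": {"rows": [{"dx": 0, "dy": 0, "dz": 8, "roll": 0, "jaw": 1}, {"dx": 0, "dy": 0, "dz": 8, "roll": 0, "jaw": 1}, {"dx": 0, "dy": 0, "dz": 6, "roll": 0, "jaw": 1}, {"dx": 0, "dy": 0, "dz": 0, "roll": 0, "jaw": 1}, {"dx": 0, "dy": 0, "dz": 0, "roll": 0, "jaw": 1}]}}

```text
time_s: 17.57
ee_pos: [0.4918, 0.0679, 0.128]
eef_rot: [-3.141, 0.0, 1.379]
force: [0.6, 0.1, -1.4]
grip_width: 0.0439
grip_force: 25.0
```

```bash
sed -i 's/(h\[...,0\]<16)&(h\[...,1\]>140)/(h[...,0]<16)\&(h[...,1]>110)/' rel.py; python3 rel.py pics/ins.png
```

```text
tcp tray 0.4699 0.1605 0.128
wrist blue ey [0.2112 0.2403] ex [0.4492 0.4918] 3800
wrist blue ey [0.178  0.2075] ex [0.4489 0.4914] 3471
wrist blue ey [0.0851 0.089 ] ex [0.4487 0.491 ] 315
wrist orange top z 0.1731 ey [0.1459 0.1858] ex [0.4492 0.4946] 7814
scene blue ey [0.213  0.2422] ex [0.4518 0.4921] 247
scene blue ey [0.1148 0.1434] ex [0.4498 0.4914] 281
scene blue ey [0.1811 0.2093] ex [0.4566 0.4917] 226
scene blue ey [0.0821 0.1108] ex [0.4493 0.4913] 276
```

View pics/ins.png

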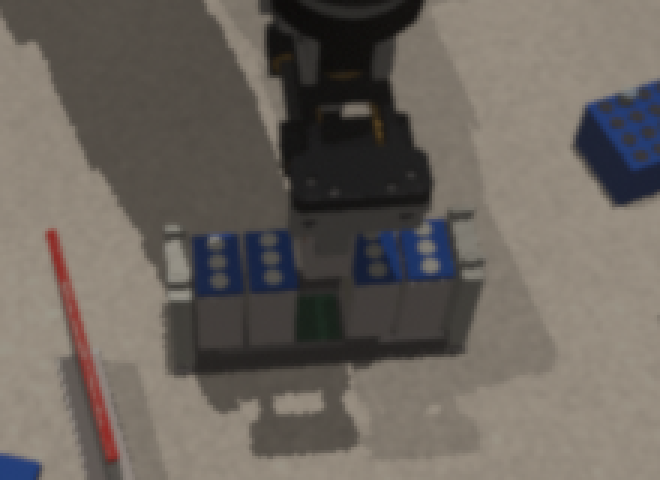

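The crop shows the cartridge hovering over the gap at about (322,265), between the neighbours' edges at (298,255) and (355,255). I'll check its sideways extents in the scene view.

Run:
```python
from seg import *
a=-.192;ex=np.array([np.cos(a),np.sin(a)]);ey=np.array([-np.sin(a),np.cos(a)])
for n in('scene','side'):
    c=cam(n);P=cloud(c);e=P[...,:2]@ey;x=P[...,:2]@ex
    for z0,z1 in((.096,.104),(.104,.112),(.112,.12)):
        m=(P[...,2]>z0)&(P[...,2]<z1)&(abs(e-.161)<.03)&(abs(x-.47)<.045)
        print(n,z0,np.percentile(e[m],[1,5,95,99]).round(4) if m.sum()>5 else None,np.percentile(x[m],[2,98]).round(4) if m.sum()>5 else None,m.sum())
```

```text
scene 0.096 [0.147  0.1473 0.1734 0.1747] [0.4743 0.4938] 38
scene 0.104 [0.1471 0.1472 0.1745 0.1757] [0.4751 0.4936] 43
scene 0.112 [0.1472 0.1474 0.1736 0.175 ] [0.4862 0.4934] 44
side 0.096 [0.1439 0.1442 0.1638 0.1676] [0.4479 0.4889] 72
side 0.104 [0.1434 0.1442 0.1633 0.1695] [0.4476 0.4895] 73
side 0.112 [0.1432 0.1435 0.1636 0.1699] [0.4479 0.4887] 77
```

Call:
{"fn": "send_rows", "kwargs": {"rows": [{"dx": 0, "dy": 0, "dz": 4, "roll": 0, "jaw": 1}, {"dx": 0, "dy": 0, "dz": 5, "roll": 0, "jaw": 1}, {"dx": 0, "dy": 0, "dz": 5, "roll": 0, "jaw": 1}, {"dx": 0, "dy": 0, "dz": 5, "roll": 0, "jaw": 1}, {"dx": 0, "dy": 0, "dz": 5, "roll": 0, "jaw": 1}, {"dx": 0, "dy": 0, "dz": 0, "roll": 0, "jaw": 1}]}}

```text
time_s: 18.27
ee_pos: [0.4916, 0.0679, 0.1032]
eef_rot: [-3.14, 0.0, 1.379]
force: [-0.5, -0.3, -1.6]
grip_width: 0.044
grip_force: 25.0
```

```bash
python3 rel.py
```

```text
tcp tray 0.4696 0.1604 0.1032
wrist blue ey [0.211  0.2404] ex [0.4492 0.4917] 4841
wrist blue ey [0.1785 0.2076] ex [0.449  0.4916] 4319
wrist blue ey [0.1017 0.1052] ex [0.4488 0.4907] 411
wrist orange top z 0.1483 ey [0.146  0.1869] ex [0.4489 0.4942] 7801
scene blue ey [0.2129 0.2425] ex [0.4513 0.4923] 176
scene blue ey [0.1147 0.1433] ex [0.449  0.4915] 258
scene blue ey [0.0819 0.1108] ex [0.449  0.4915] 277
scene blue ey [0.1809 0.2091] ex [0.4759 0.4919] 89
```

Entered with no contact force and the neighbours unmoved. Continuing down.

Call:
{"fn": "send_rows", "kwargs": {"rows": [{"dx": 0, "dy": 0, "dz": 7, "roll": 0, "jaw": 1}, {"dx": 0, "dy": 0, "dz": 8, "roll": 0, "jaw": 1}, {"dx": 0, "dy": 0, "dz": 8, "roll": 0, "jaw": 1}, {"dx": 0, "dy": 0, "dz": 8, "roll": 0, "jaw": 1}, {"dx": 0, "dy": 0, "dz": 8, "roll": 0, "jaw": 1}, {"dx": 0, "dy": 0, "dz": 8, "roll": 0, "jaw": 1}, {"dx": 0, "dy": 0, "dz": 6, "roll": 0, "jaw": 1}, {"dx": 0, "dy": 0, "dz": 4, "roll": 0, "jaw": 1}, {"dx": 0, "dy": 0, "dz": 0, "roll": 0, "jaw": 1}, {"dx": 0, "dy": 0, "dz": 0, "roll": 0, "jaw": 1}]}}

```text
time_s: 19.2
ee_pos: [0.4922, 0.0679, 0.0474]
eef_rot: [-3.142, 0.0, 1.379]
force: [-0.1, -0.1, -1.1]
grip_width: 0.0438
grip_force: 25.0
```

Call:
{"fn": "send_rows", "kwargs": {"rows": [{"dx": 0, "dy": 0, "dz": 1.5, "roll": 0, "jaw": 1}, {"dx": 0, "dy": 0, "dz": 1.5, "roll": 0, "jaw": 1}, {"dx": 0, "dy": 0, "dz": 1, "roll": 0, "jaw": 1}, {"dx": 0, "dy": 0, "dz": 0, "roll": 0, "jaw": 1}]}}

```text
time_s: 19.53
ee_pos: [0.4921, 0.0679, 0.0434]
eef_rot: [-3.142, 0.0, 1.379]
force: [0.8, -0.5, -2.1]
grip_width: 0.0438
grip_force: 25.0
```

```bash
python3 rel.py
```

```text
tcp tray 0.4701 0.1606 0.0434
wrist blue ey [0.2113 0.2403] ex [0.4493 0.4916] 9821
wrist blue ey [0.1787 0.2076] ex [0.4491 0.4914] 8372
wrist blue ey [0.1412 0.143 ] ex [0.4491 0.4908] 463
wrist blue ey [0.0982 0.1218] ex [0.4489 0.491 ] 5379
wrist orange top z 0.0885 ey [0.1455 0.1755] ex [0.4495 0.4931] 7783
scene blue ey [0.2138 0.2427] ex [0.4492 0.4917] 239
scene blue ey [0.0819 0.1108] ex [0.4494 0.4913] 251
scene blue ey [0.1145 0.135 ] ex [0.4497 0.4925] 160
```

Call:
{"fn": "send_rows", "kwargs": {"rows": [{"dx": 0.3, "dy": 0, "dz": 1, "roll": 0, "jaw": 1}, {"dx": 0, "dy": 0, "dz": 1, "roll": 0, "jaw": 1}, {"dx": 0, "dy": 0, "dz": 0.6, "roll": 0, "jaw": 1}, {"dx": 0, "dy": 0, "dz": 0, "roll": 0, "jaw": 1}]}}

```text
time_s: 19.97
ee_pos: [0.4924, 0.0683, 0.0415]
eef_rot: [3.141, -0.0, 1.379]
force: [-2.6, -0.6, 8.9]
grip_width: 0.0441
grip_force: 25.0
```

Call:
{"fn": "send_rows", "kwargs": {"rows": [{"dx": 0, "dy": 0, "dz": 0, "roll": 0, "jaw": 0.4}, {"dx": 0, "dy": 0, "dz": 0, "roll": 0, "jaw": -0.3}, {"dx": 0, "dy": 0, "dz": 0, "roll": 0, "jaw": -0.8}, {"dx": 0, "dy": 0, "dz": 0, "roll": 0, "jaw": -0.8}, {"dx": 0, "dy": 0, "dz": -10, "roll": 0, "jaw": -0.8}, {"dx": 0, "dy": 0, "dz": -30, "roll": 0, "jaw": -0.8}, {"dx": 0, "dy": 0, "dz": -40, "roll": 0, "jaw": -0.8}, {"dx": 0, "dy": 0, "dz": -40, "roll": 0, "jaw": -0.8}, {"dx": 0, "dy": 0, "dz": -40, "roll": 0, "jaw": -0.8}, {"dx": 0, "dy": 0, "dz": -20, "roll": 0, "jaw": -0.8}, {"dx": 0, "dy": 0, "dz": 0, "roll": 0, "jaw": -0.8}]}}

```text
time_s: 20.88
ee_pos: [0.4937, 0.0683, 0.2265]
eef_rot: [3.134, -0.002, 1.379]
force: [-0.1, 0.6, 0.5]
grip_width: 0.0847
grip_force: 0.0
```

```bash
cat >> rel.py <<'E'
    k=ok&(P[...,0]>.6)&(P[...,0]<.74)&(P[...,1]>-.06)&(P[...,1]<.2)&((h[...,0]<6)|(h[...,0]>172))&(h[...,1]>130)&(abs(P[...,2]-.0435)<.004)
    if k.sum()>30: print('bargrip',cv2.minAreaRect((P[k][:,:2]*1000).astype(np.float32)),k.sum())
E
python3 rel.py
```

```text
tcp tray 0.4716 0.1613 0.2265
wrist blue ey [0.2111 0.2403] ex [0.4492 0.4914] 1799
wrist blue ey [0.1784 0.2074] ex [0.4491 0.4912] 1637
wrist blue ey [0.1127 0.142 ] ex [0.4489 0.4912] 1467
wrist blue ey [0.0805 0.1087] ex [0.4483 0.4909] 1309
wrist orange top z 0.3467 ey [0.174  0.1934] ex [0.4182 0.5261] 445
bargrip ((666.4852905273438, 60.987972259521484), (58.45016098022461, 13.692585945129395), 79.55119323730469) 1057
scene blue ey [0.2128 0.2423] ex [0.4498 0.4922] 259
scene blue ey [0.1806 0.2097] ex [0.4515 0.4916] 240
scene blue ey [0.1146 0.1434] ex [0.4502 0.492 ] 279
scene blue ey [0.0821 0.1108] ex [0.4482 0.4913] 278
scene orange top z 0.0878 ey [0.1249 0.1769] ex [0.451  0.6161] 272
bargrip ((668.2667846679688, 62.8414192199707), (58.96272659301758, 13.223356246948242), 80.02590942382812) 242
```

Call:
{"fn": "send_rows", "kwargs": {"rows": [{"dx": 5, "dy": 30, "dz": 0, "roll": 0, "jaw": -0.6}, {"dx": 5, "dy": 36, "dz": 0, "roll": 0, "jaw": -0.6}, {"dx": 5.5, "dy": 36, "dz": 0, "roll": 0, "jaw": -0.6}, {"dx": 5.5, "dy": 36, "dz": 0, "roll": 0, "jaw": -0.6}, {"dx": 5.5, "dy": 34.5, "dz": 0, "roll": -0.8, "jaw": -0.6}, {"dx": 0, "dy": 0, "dz": 35, "roll": 0, "jaw": -0.6}, {"dx": 0, "dy": 0, "dz": 40, "roll": 0, "jaw": -0.6}, {"dx": 0, "dy": 0, "dz": 40, "roll": 0, "jaw": -0.6}, {"dx": 0, "dy": 0, "dz": 30, "roll": 0, "jaw": -0.6}, {"dx": 0, "dy": 0, "dz": 0, "roll": 0, "jaw": -0.6}, {"dx": 0, "dy": 0, "dz": 0, "roll": 0, "jaw": -0.6}]}}

```text
time_s: 21.9
ee_pos: [0.6656, 0.0614, 0.0742]
eef_rot: [-3.137, 0.001, 1.393]
force: [0.3, -0.4, 1.8]
grip_width: 0.0752
grip_force: 0.0
```

Run:
```python
from seg import *
o=get_obs();R=Ro.from_euler('xyz',o['eef_rot']).as_matrix();print(o['time_s'],o['ee_pos'].round(4),o['eef_rot'])
c=cam('wrist');P=cloud(c);T=(P-o['ee_pos'])@R;h=cv2.cvtColor(c['frame'],cv2.COLOR_RGB2HSV)
k=((h[...,0]<6)|(h[...,0]>172))&(h[...,1]>130)&(abs(P[...,2]-.0435)<.004)&(abs(T[...,0])<.06)&(abs(T[...,1])<.04)
print('grip tool',cv2.minAreaRect((T[k][:,:2]*1000).astype(np.float32)),k.sum())
s=cam('scene');P=cloud(s);h=cv2.cvtColor(s['frame'],cv2.COLOR_RGB2HSV);a=-.192
ex=np.array([np.cos(a),np.sin(a)]);ey=np.array([-np.sin(a),np.cos(a)]);e=P[...,:2]@ey;x=P[...,:2]@ex
m=(abs(e-.161)<.022)&(abs(x-.47)<.03)&(h[...,0]>=3)&(h[...,0]<17)&(h[...,1]>110)&(P[...,2]>.078)
p=P[m];print('orange',np.percentile(e[m],[2,98]).round(4),np.percentile(x[m],[2,98]).round(4),'z',np.percentile(p[:,2],[5,50,95]).round(4),len(p),'plane',np.linalg.lstsq(np.c_[e[m],x[m],np.ones(len(p))],p[:,2],rcond=None)[0].round(3))
```

```text
21.9 [0.6656 0.0614 0.0742] [-3.13747948e+00  8.80300995e-04  1.39321903e+00]
grip tool ((0.21747970581054688, 2.6828770637512207), (59.43359375, 13.073183059692383), 0.014295458793640137) 2713
orange [0.1476 0.1574] [0.4515 0.4929] z [0.0836 0.0859 0.0878] 105 plane [ 0.051 -0.02   0.088]
```

Call:
{"fn": "send_rows", "kwargs": {"rows": [{"dx": 0, "dy": 1.5, "dz": 15, "roll": 0, "jaw": -0.6}, {"dx": 0, "dy": 0, "dz": 20, "roll": 0, "jaw": -0.6}, {"dx": 0, "dy": 0, "dz": 15, "roll": 0, "jaw": -0.6}, {"dx": 0, "dy": 0, "dz": 6, "roll": 0, "jaw": -0.6}, {"dx": 0, "dy": 0, "dz": 0, "roll": 0, "jaw": -0.6}, {"dx": 0, "dy": 0, "dz": 0, "roll": 0, "jaw": -0.6}, {"dx": 0, "dy": 0, "dz": 0, "roll": 0, "jaw": -0.6}]}}

```text
time_s: 22.58
ee_pos: [0.6689, 0.0611, 0.0213]
eef_rot: [3.139, -0.0, 1.393]
force: [0.3, -0.4, -0.5]
grip_width: 0.0752
grip_force: 0.0
```

Down 6.5 mm more, then grip.

Call:
{"fn": "send_rows", "kwargs": {"force": 40, "rows": [{"dx": 0, "dy": 0, "dz": 4, "roll": 0, "jaw": -0.6}, {"dx": 0, "dy": 0, "dz": 2.5, "roll": 0, "jaw": -0.6}, {"dx": 0, "dy": 0, "dz": 0, "roll": 0, "jaw": 0}, {"dx": 0, "dy": 0, "dz": 0, "roll": 0, "jaw": 1}, {"dx": 0, "dy": 0, "dz": 0, "roll": 0, "jaw": 1}, {"dx": 0, "dy": 0, "dz": 0, "roll": 0, "jaw": 1}, {"dx": 0, "dy": 0, "dz": 0, "roll": 0, "jaw": 1}, {"dx": 0, "dy": 0, "dz": 0, "roll": 0, "jaw": 1}, {"dx": 0, "dy": 0, "dz": 0, "roll": 0, "jaw": 1}, {"dx": 0, "dy": 0, "dz": 0, "roll": 0, "jaw": 1}, {"dx": 0, "dy": 0, "dz": 0, "roll": 0, "jaw": 1}]}}

```text
time_s: 23.5
ee_pos: [0.6681, 0.0611, 0.0133]
eef_rot: [-3.142, 0.0, 1.393]
force: [-0.2, 1.1, -0.0]
grip_width: 0.0189
grip_force: 0.0
```

Call:
{"fn": "send_rows", "kwargs": {"rows": [{"dx": 0, "dy": 0, "dz": 0, "roll": 0, "jaw": 1}, {"dx": 0, "dy": 0, "dz": 0, "roll": 0, "jaw": 1}, {"dx": 0, "dy": 0, "dz": 0, "roll": 0, "jaw": 1}, {"dx": 0, "dy": 0, "dz": 0, "roll": 0, "jaw": 1}]}}

```text
time_s: 23.83
ee_pos: [0.668, 0.0611, 0.0133]
eef_rot: [-3.141, -0.0, 1.393]
force: [-0.3, 0.8, 0.1]
grip_width: 0.0138
grip_force: 40.0
```

Call:
{"fn": "send_rows", "kwargs": {"rows": [{"dx": 0, "dy": 0, "dz": -5, "roll": 0, "jaw": 1}, {"dx": 0, "dy": 0, "dz": -15, "roll": 0, "jaw": 1}, {"dx": 0, "dy": 0, "dz": -30, "roll": 0, "jaw": 1}, {"dx": 0, "dy": 0, "dz": -30, "roll": 0, "jaw": 1}, {"dx": 0, "dy": 0, "dz": -30, "roll": 0, "jaw": 1}, {"dx": 0, "dy": 0, "dz": -25, "roll": 0, "jaw": 1}, {"dx": 0, "dy": 0, "dz": -15, "roll": 0, "jaw": 1}, {"dx": -3, "dy": -20, "dz": 0, "roll": 0, "jaw": 1}, {"dx": -4, "dy": -30, "dz": 0, "roll": 0, "jaw": 1}, {"dx": -4, "dy": -30, "dz": 0, "roll": 0, "jaw": 1}, {"dx": -4, "dy": -30, "dz": 0, "roll": 0, "jaw": 1}, {"dx": -4, "dy": -30, "dz": 0, "roll": 0, "jaw": 1}]}}

```text
time_s: 24.83
ee_pos: [0.5254, 0.0672, 0.1644]
eef_rot: [3.14, -0.0, 1.393]
force: [1.0, -0.2, -0.8]
grip_width: 0.0136
grip_force: 40.0
```

Call:
{"fn": "send_rows", "kwargs": {"rows": [{"dx": -3, "dy": -20, "dz": 0, "roll": 0, "jaw": 1}, {"dx": -2.2, "dy": -14.3, "dz": 0, "roll": 0.8, "jaw": 1}, {"dx": 0, "dy": 0, "dz": 0, "roll": 0, "jaw": 1}, {"dx": 0, "dy": 0, "dz": 0, "roll": 0, "jaw": 1}, {"dx": 0, "dy": 0, "dz": 0, "roll": 0, "jaw": 1}]}}

```text
time_s: 25.25
ee_pos: [0.4931, 0.068, 0.1641]
eef_rot: [3.14, -0.0, 1.38]
force: [0.3, 0.0, -2.7]
grip_width: 0.0138
grip_force: 40.0
```

```bash
cat > bar.py <<'E'
from seg import *
import sys
a=-.192;ex=np.array([np.cos(a),np.sin(a)]);ey=np.array([-np.sin(a),np.cos(a)])
o=get_obs();print(o['time_s'],o['ee_pos'].round(4),o['eef_rot'].round(4),'tray',(o['ee_pos'][:2]@ex).round(4),(o['ee_pos'][:2]@ey).round(4),o['force'].round(1))
zu=o['ee_pos'][2]-.0133 if len(sys.argv)<2 else .09
for n in('wrist','scene','side'):
    c=cam(n);P=cloud(c);h=cv2.cvtColor(c['frame'],cv2.COLOR_RGB2HSV);e=P[...,:2]@ey;x=P[...,:2]@ex
    if len(sys.argv)>1 and n=='scene': cv2.imwrite(sys.argv[1],c['frame'][140:300,240:460][...,::-1].repeat(3,0).repeat(3,1))
    m=(abs(P[...,2]-zu-.01)<.004)&(abs(e-.161)<.13)&(abs(x-.47)<.03)&(h[...,1]<70)
    p=np.c_[x[m],e[m],P[...,2][m]]
    if len(p)>40:
        A=np.c_[p[:,1]-.16,np.ones(len(p))];far=abs(p[:,1]-.161)>.04
        print(n,'bar',len(p),'ey',np.percentile(p[:,1],[.5,99.5]).round(4),'ends x',[np.percentile(p[k][:,0],[3,97]).round(4).tolist() for k in((p[:,1]<.11),(p[:,1]>.21)) if k.sum()>10],'z fit',np.linalg.lstsq(A,p[:,2],rcond=None)[0].round(4))
    r=((h[...,0]<6)|(h[...,0]>172))&(h[...,1]>130)&(abs(P[...,2]-zu-.044)<.004)&(abs(e-.161)<.06)&(abs(x-.47)<.03)
    if r.sum()>20: print(' grip ey',np.percentile(e[r],[1,99]).round(4),'ex',np.percentile(x[r],[2,98]).round(4))
E
python3 bar.py
```

```text
25.25 [0.4931 0.068  0.1641] [ 3.1403e+00 -3.0000e-04  1.3795e+00] tray 0.471 0.1609 [ 0.3  0.  -2.7]
wrist bar 14604 ey [0.0537 0.2698] ends x [[0.4611, 0.4833], [0.4609, 0.4832]] z fit [-0.0009  0.1605]
 grip ey [0.1351 0.1902] ex [0.4655 0.4786]
scene bar 1069 ey [0.0538 0.2714] ends x [[0.4607, 0.4838], [0.461, 0.4836]] z fit [0.0006 0.1603]
side bar 441 ey [0.0509 0.2696] ends x [[0.4588, 0.482], [0.4591, 0.4799]] z fit [-0.0012  0.1591]
 grip ey [0.1287 0.1709] ex [0.4642 0.4765]
```

Call:
{"fn": "send_rows", "kwargs": {"rows": [{"dx": -1, "dy": -1.5, "dz": 5, "roll": 0, "jaw": 1}, {"dx": 0, "dy": 0, "dz": 8, "roll": 0, "jaw": 1}, {"dx": 0, "dy": 0, "dz": 8, "roll": 0, "jaw": 1}, {"dx": 0, "dy": 0, "dz": 8, "roll": 0, "jaw": 1}, {"dx": 0, "dy": 0, "dz": 8, "roll": 0, "jaw": 1}, {"dx": 0, "dy": 0, "dz": 5, "roll": 0, "jaw": 1}, {"dx": 0, "dy": 0, "dz": 4, "roll": 0, "jaw": 1}, {"dx": 0, "dy": 0, "dz": 0, "roll": 0, "jaw": 1}, {"dx": 0, "dy": 0, "dz": 0, "roll": 0, "jaw": 1}]}}

```text
time_s: 26.15
ee_pos: [0.4906, 0.0674, 0.1173]
eef_rot: [-3.142, 0.0, 1.379]
force: [0.2, -0.1, -1.6]
grip_width: 0.0134
grip_force: 40.0
```

```bash
python3 bar.py
python3 - <<'E'
from seg import *
a=-.192;ex=np.array([np.cos(a),np.sin(a)]);ey=np.array([-np.sin(a),np.cos(a)])
for n in('wrist','scene'):
    P=cloud(cam(n));e=P[...,:2]@ey;x=P[...,:2]@ex
    for s in(-1,1):
        for lo,hi in ((.430,.4575),(.4835,.51)):
            m=(abs(P[...,2]-.0985)<.003)&(abs(e-.161-s*.091)<.012)&(x>lo)&(x<hi)
            if m.sum()>5: print(n,s,'lip',np.percentile(x[m],[3,97]).round(4),m.sum())
E
```

```text
26.15 [0.4906 0.0674 0.1173] [-3.1415  0.      1.3793] tray 0.4687 0.1598 [ 0.2 -0.1 -1.6]
wrist bar 14630 ey [0.0527 0.2687] ends x [[0.4588, 0.481], [0.4586, 0.4809]] z fit [-0.0011  0.1137]
 grip ey [0.1341 0.1892] ex [0.4633 0.4764]
scene bar 887 ey [0.0528 0.2701] ends x [[0.4584, 0.4817], [0.4582, 0.4813]] z fit [0.0008 0.1139]
 grip ey [0.1316 0.1372] ex [0.4653 0.4755]
side bar 469 ey [0.0494 0.2699] ends x [[0.457, 0.4802], [0.4567, 0.4788]] z fit [-0.0006  0.1131]
 grip ey [0.1286 0.1728] ex [0.4614 0.4749]
wrist -1 lip [0.4536 0.4539] 6
wrist -1 lip [0.4857 0.4867] 29
wrist 1 lip [0.45   0.4548] 404
wrist 1 lip [0.4865 0.4914] 396
scene -1 lip [0.4851 0.4901] 21
scene 1 lip [0.4861 0.4909] 25
```

Lip centre is 0.4704 and bar centre 0.4699 across the tray, so it's well aligned. Lowering to contact.

Call:
{"fn": "send_rows", "kwargs": {"rows": [{"dx": 0, "dy": 0, "dz": 3, "roll": 0, "jaw": 1}, {"dx": 0, "dy": 0, "dz": 3, "roll": 0, "jaw": 1}, {"dx": 0, "dy": 0, "dz": 3, "roll": 0, "jaw": 1}, {"dx": 0, "dy": 0, "dz": 2, "roll": 0, "jaw": 1}, {"dx": 0, "dy": 0, "dz": 1, "roll": 0, "jaw": 1}, {"dx": 0, "dy": 0, "dz": 0, "roll": 0, "jaw": 1}, {"dx": 0, "dy": 0, "dz": 0, "roll": 0, "jaw": 1}]}}

```text
time_s: 26.98
ee_pos: [0.4906, 0.0674, 0.1053]
eef_rot: [-3.142, 0.0, 1.379]
force: [0.5, 0.1, -1.3]
grip_width: 0.014
grip_force: 40.0
```

Call:
{"fn": "send_rows", "kwargs": {"rows": [{"dx": 0, "dy": 0, "dz": 0.7, "roll": 0, "jaw": 1}, {"dx": 0, "dy": 0, "dz": 0.7, "roll": 0, "jaw": 1}, {"dx": 0, "dy": 0, "dz": 0, "roll": 0, "jaw": 1}]}}

```text
time_s: 27.23
ee_pos: [0.4906, 0.0674, 0.1039]
eef_rot: [-3.142, 0.0, 1.379]
force: [-0.0, -0.0, -1.7]
grip_width: 0.0138
grip_force: 40.0
```

Call:
{"fn": "send_rows", "kwargs": {"rows": [{"dx": 0, "dy": 0, "dz": 0.5, "roll": 0, "jaw": 1}, {"dx": 0, "dy": 0, "dz": 0.5, "roll": 0, "jaw": 1}, {"dx": 0, "dy": 0, "dz": 0, "roll": 0, "jaw": 1}, {"dx": 0, "dy": 0, "dz": 0, "roll": 0, "jaw": 1}]}}

```text
time_s: 27.57
ee_pos: [0.4907, 0.0674, 0.1033]
eef_rot: [3.141, -0.0, 1.379]
force: [-2.3, -0.4, 4.5]
grip_width: 0.0139
grip_force: 40.0
```

Call:
{"fn": "send_rows", "kwargs": {"rows": [{"dx": 0, "dy": 0, "dz": 0, "roll": 0, "jaw": 0.6}, {"dx": 0, "dy": 0, "dz": 0, "roll": 0, "jaw": 0}, {"dx": 0, "dy": 0, "dz": 0, "roll": 0, "jaw": 0}, {"dx": 0, "dy": 0, "dz": 0, "roll": 0, "jaw": 0}, {"dx": 0, "dy": 0, "dz": -10, "roll": 0, "jaw": 0}, {"dx": 0, "dy": 0, "dz": -30, "roll": 0, "jaw": 0}, {"dx": 0, "dy": 0, "dz": -40, "roll": 0, "jaw": 0}, {"dx": 0, "dy": 0, "dz": -40, "roll": 0, "jaw": 0}, {"dx": 0, "dy": 0, "dz": -20, "roll": 0, "jaw": 0}, {"dx": 0, "dy": 0, "dz": 0, "roll": 0, "jaw": 0}, {"dx": 0, "dy": 0, "dz": 0, "roll": 0, "jaw": 0}]}}

```text
time_s: 28.48
ee_pos: [0.4908, 0.0674, 0.2441]
eef_rot: [3.139, -0.001, 1.379]
force: [0.3, -0.2, -0.6]
grip_width: 0.0471
grip_force: 0.0
```

```bash
python3 bar.py pics/end.png; python3 rel.py | head -6
```

```text
28.4833 [0.4908 0.0674 0.2441] [ 3.1394e+00 -5.0000e-04  1.3793e+00] tray 0.4689 0.1598 [ 0.3 -0.2 -0.6]
wrist bar 7292 ey [0.0507 0.2678] ends x [[0.4517, 0.4878], [0.4525, 0.4878]] z fit [-0.0014  0.0996]
 grip ey [0.1314 0.1877] ex [0.4635 0.4759]
scene bar 1186 ey [0.0523 0.2699] ends x [[0.4518, 0.4887], [0.453, 0.4896]] z fit [0.0007 0.0997]
 grip ey [0.1322 0.1885] ex [0.4651 0.4767]
side bar 553 ey [0.0496 0.2684] ends x [[0.4498, 0.4859], [0.4508, 0.4864]] z fit [-0.      0.0988]
 grip ey [0.1306 0.1868] ex [0.4618 0.4726]
tcp tray 0.4682 0.1597 0.2418
wrist blue ey [0.211 0.24 ] ex [0.4492 0.4571] 303
wrist blue ey [0.211 0.24 ] ex [0.4827 0.4919] 351
wrist blue ey [0.1784 0.2072] ex [0.4488 0.4569] 291
wrist blue ey [0.1785 0.2072] ex [0.4831 0.4917] 304
wrist blue ey [0.1125 0.1418] ex [0.4486 0.457 ] 259
```

View pics/end.png

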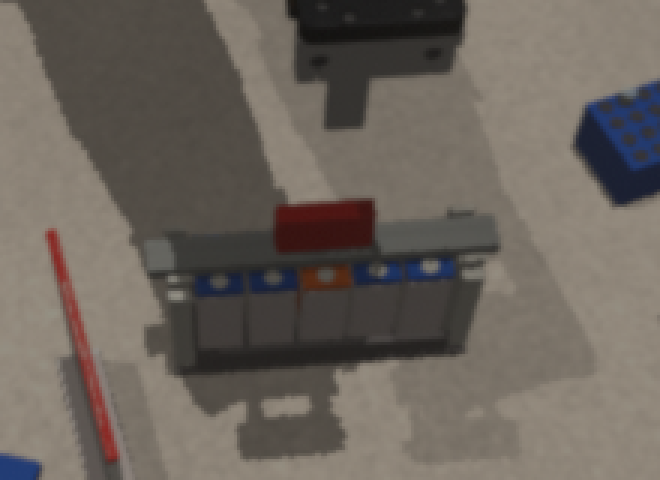

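The picture shows the bar flat across both posts with its grip centred at (325,225), and the orange cartridge seated level between its neighbours at (326,278). The gripper is clear of everything, so I'm handing in.

```bash
python3 -c "
from station import *
print(hand_in())"
```

```text
the job is handed in; nothing more can be done
None
```

I handed the job in at about 29 s. The orange cartridge stands fully down in the gap, and the bar lies level and centred in both saddles. By the last camera readings the blue neighbours had not shifted; the verdict itself was not reported.

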